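Span-adjust the bench balance: load it and press the recessed button with the stylus

TASK

Adjust the span of the bench balance. Stand the 500 g steel weight gently in the middle of the empty pan and let go of it; then take the stylus from its stand and, with its tip held square to the sloping panel, push the button sunk in the red-ringed hole fully in and keep it in for one second while the weight is on the pan. Put the stylus back upright in its stand first, then the weight back in the hollow of its wooden block, without pressing the blue-ringed zero button or disturbing the timer, marker, beaker or tablet.

Things in the scene. Friction and masses are not known exactly. Their poses are not given: they have to be found in the camera images.
- balance: White bench balance, fixed, 212 x 190 x 85 mm. Origin: centre of its footprint on the worktop; x runs from the sloping front panel (towards the robot at yaw 0) to the back, z up. The flat panel rises at 28 degrees from x -0.100, z 0.030 to x -0.024, z 0.070, where the level top begins. Low on its right (seen from the robot) are two holes 40 mm apart: blue-ringed (zero, nearer the middle), red-ringed (span).
- span_button_cap (a point): Centre of the face of the red span button down the red-ringed hole; moves with it. z points straight out of the panel along the hole (28 degrees from vertical, towards the front of the balance), x up the slope. With the button out, the face is 8 mm below the panel surface. The hole is 11 mm wide, straight, with a 3 mm chamfer; its mouth is at (-0.080, -0.064, 0.041) in the balance's frame.
- zero_button_cap (a point): The same point and axes for the blue zero button (not to be pressed); mouth at (-0.080, -0.024, 0.041) in the balance's frame.
- span_button (a joint): Travel of the red span button into the panel, m: 0 out, 0.006 fully in at its stop; spring, about 1 N at the start and 5.3 N fully in; comes out again when let go. It counts as fully in beyond 0.0045.
- zero_button (a joint): Travel of the blue zero button, m: 0 out, 0.006 in; same spring.
- pan_centre (a point): Centre of the top face of the balance's round steel pan (116 mm in diameter, flat, 85 mm above the worktop when empty; a 48 mm bright disc marks its middle). z up, x as the balance's x; at (0.048, 0, 0.085) in the balance's frame. Moves with the pan.
- pan (a joint): How far the pan has sunk on its load spring, m: 0 empty, about 0.0011 under the 500 g weight, 4500 N/m; beyond 0.0035 it is overloaded (dropped or pushed on).
- weight: Polished steel 500 g weight, upright: cylinder 40 mm in diameter and 50 mm high, above it a narrow neck and a knob 27 mm in diameter; 72 mm high in all. Origin: centre of its underside, z up. Can be gripped round the cylinder or by the knob.
- weight_block: Wooden block, 92 x 92 x 24 mm, fixed, in which the weight stands at the start. Origin: centre of its underside, z up.
- block_seat (a point): Centre of the floor of the round hollow in the wooden block, 12 mm above the worktop; the hollow is 52 mm in diameter and 12 mm deep (blue lining on its floor).
- stylus: Stylus, 180 mm long, about 60 g, round: a straight steel shank 6 mm in diameter and 80 mm long that ends in the blunt tip, then a short cone and a round blue handle 14 mm in diameter from 92 to 180 mm above the tip, with dark grip rings. Origin: the end of the tip; z runs from the tip to the handle end. At the start it stands tip down in its stand, leaning up to 5 degrees.
- stylus_stand: Black stylus stand, fixed: round foot 72 mm in diameter, on it a tube with a funnel mouth, 64 mm high in all. Origin: centre of the foot's underside, z up. The mouth is 24 mm wide inside and narrows to a 9.5 mm bore.
- stand_seat (a point): Centre of the floor of the stand's bore, 8 mm above the worktop, on which the stylus tip rests.
- timer: White kitchen timer with three keys, 62 x 68 x 18 mm, loose bystander between the robot and the balance. Origin: centre of its underside.
- marker: Black and white marker pen, 135 mm long, lying loose in front of the balance. Origin: centre of its underside.
- beaker: Small glass beaker, 54 mm in diameter and 69 mm high, loose bystander at the back left. Origin: centre of its underside.
- tablet: Tablet computer, 245 x 170 x 10 mm, lying loose at the front right. Origin: centre of its underside.
There are look-alikes about, which are no part of the job. What is shaped like the weight but purple is not meant.

How it is judged:
On the way, in this order (a step that is already met when the one before it is completed fails the run):
1. the weight stands on the pan near its middle, let go of (horizontal distance between weight and pan_centre below 0.012 m and z of weight in the frame of pan_centre below 0.003 m and angle between weight's own z axis and vertical below 0.06 rad and value of joint pan above 0.0005 m and contact force between weight and the fingers below 0.1 N), for 0.2 s.
2. the stylus tip keeps the red span button fully in, the stylus square to the panel within about 11 degrees, while the weight stands free on the pan (all of step 1 and value of joint span_button above 0.0045 m and distance between stylus and span_button_cap below 0.006 m and angle between the z axis of stylus and the z axis of span_button_cap, either way round below 0.2 rad), for 0.7 s.
3. the stylus stands back in its stand, let go of, with the weight still on the pan (horizontal distance between stylus and stand_seat below 0.006 m and z of stylus in the frame of stand_seat below 0.004 m and angle between stylus's own z axis and vertical below 0.2 rad and contact force between stylus and the fingers below 0.1 N and horizontal distance between weight and pan_centre below 0.012 m and z of weight in the frame of pan_centre below 0.003 m and angle between weight's own z axis and vertical below 0.06 rad and value of joint pan above 0.0005 m), for 0.2 s.
At the end, for the whole second after the job is handed in: The weight stands upright on the floor of the hollow in its wooden block (within 9 mm of the middle), the stylus stands tip down in its stand (tip within 6 mm of the seat, leaning less than 11 degrees), both at rest and let go of; the pan is empty and the span button is out (horizontal distance between weight and block_seat below 0.009 m and z of weight in the frame of block_seat below 0.003 m and angle between weight's own z axis and vertical below 0.06 rad and contact force between each of weight, stylus and the fingers below 0.1 N and horizontal distance between stylus and stand_seat below 0.006 m and z of stylus in the frame of stand_seat below 0.004 m and angle between stylus's own z axis and vertical below 0.2 rad and value of joint span_button below 0.001 m and value of joint pan below 0.0004 m and linear speed of each of weight, stylus below 0.02 m/s); the robot touches nothing.
It fails at once if the blue zero button is pressed (more than 2 mm) (value of joint zero_button above 0.002 m).
It fails at once if the pan is overloaded: the weight dropped or pushed on it so that it sinks more than 3.5 mm (value of joint pan above 0.0035 m).
It fails at once if a bystander (timer, marker, beaker, tablet) is moved more than 20 mm (distance of any of timer, marker, beaker, tablet from where it was at the start of the episode above 0.02 m).
It also fails if it takes over 72 s, if anything falls off the work surface, if the arm or the gripper's body presses on something with over 40 N, if the wrist force passes 120 N, or if a joint passes its speed limit or range.

ROBOT

A 7-joint arm with a two-finger parallel gripper is mounted at the origin on a cart in front of the work surface, level with it; the furniture and walls round the work are solid. World frame = base frame: x ahead of the robot, y to its left, z up, the work surface at z = 0. Lengths are in m, angles in rad, forces in N, time in s.
With the tool pointing down it reaches from about 0.4 to 0.85 m from the base axis. Payload 4.5 kg.
Tool frame: the origin (TCP) lies at the very end of the fingers, on their centre line; the grasp point (between the pads) lies 19 mm behind it (bot.grip_depth is the distance from the TCP to the grasp point, in m); z points along the fingers, y is the line along which they close (so a half turn about z gives the same grasp; the last joint's range is limited). The gripper opens to 88 mm and grips with 3 to 60 N. Pads are 18 mm wide; open, the fingers measure 123 mm over their backs; the gripper's body (75 mm by 187 mm) begins 45 mm behind the grasp point.
Start: joints at [-1.103, 0.689, -0.195, 1.565, 0.157, 0.902, -0.215], TCP at [0.263, 0.567, 0.239] pointing down, gripper open.
Joint ranges: [-3.01, 3.01], [-0.46, 2.08], [-1.47, 1.51], [0.13, 2.56], [-1, 4.14], [0.04, 2.09], [-2.66, 2.66]. Speed limits (rad/s): [2.57, 2.57, 3.14, 3.14, 3.14, 3.14, 3.14].

INTERFACE

Orientations are given as a unit quaternion [x, y, z, w].
In Python, from bench import bot gives the robot as it stands. The module is installed in compiled form; this text tells all that it offers.
- The arm moves only by the shell command python3 -m inch 'ROWS' [FORCE]. ROWS is JSON, a list of rows, each an object of numbers: "tx", "ty", "tz": the shift along the tool's x, y, z in mm; "twist": the turn about the tool's z in units of 5 degrees (1.0 is 5 degrees); "jaw": the finger opening in mm, from 0 to 88.1. A call has 1 to 10 rows; each row is the pose to reach, as a shift and turn from the pose commanded when the call began, along the tool's axes at that moment; what a row does not reach only later rows make up. A row lasts 1/10 s, in which the tool goes at most 50 mm and 8.59 degrees, less where a joint would pass 70% of its speed; a pose out of reach is approached as far as the arm can. A call with a gripper value outside its range is refused whole. The fingers move at their own pace and stop on an object; FORCE is the grip in N (left out, the last holds). Time passes only in rows, so rows that repeat a pose let the fingers close. It gives the time, the measured TCP pose, the force, the opening and the grip force at its end, in the units of the state.
- bot.sense(): the state, without advancing time (a new reading comes with each control period).
- bot.capture(name): name is "side" or "top"; returns the picture (384x512x3 uint8, red, green, blue); there is no depth.
- bot.camera_model(name): a dict with "fx", "fy", "cx", "cy" (pixels), "world_from_camera" (4x4, takes a point from camera to world coordinates). Camera axes: x right, y down, z forward; pixel columns grow to the right and rows downward; lengths in m; the calibration is good to about 2 mm. A picture is of the moment at which its call begins. camera_model takes no time and is no camera call.
- bot.finish_job(): hands the job in; it is judged then, once.
The state is a dict: "time": time; "q": joint angles; "qvel": joint speeds; "tau": joint torques, N m; "eef_pos": TCP position; "tcp_rot": TCP orientation; "force": force on the tool from outside, world axes, zero at the start; "moment": the same for the moment, N m; "width": finger opening in m; "gripper_force": force on a finger pad.
Only numpy, scipy, OpenCV 4.12 (cv2) and the standard library are available. Lean on these libraries where they do the work, as an engineer would, in place of code of your own. Each camera call takes 0.05 s, during which the arm holds its last target. There are 200 camera calls.

## Working session

There is one attempt and no reset: what is moved stays moved. The work goes in short steps, Python scripts to look and compute and a shell command to move; the robot and the scene stay as the last step left them, time stands still between calls to the robot, and variables do not carry over. Pictures are saved under pics/ and viewed, at most 10 in all, crops included, and the job is handed in when it is done.

```bash
mkdir -p pics; python3 - <<'E'
from bench import bot
import cv2,numpy as np
s=bot.sense()
print(s['time'],s['eef_pos'],s['tcp_rot'],s['width'])
for n in("side","top"):
    im=bot.capture(n); cv2.imwrite(f"pics/{n}0.png",im[:,:,::-1])
    m=bot.camera_model(n); print(n,m['fx'],m['fy'],m['cx'],m['cy']);print(np.round(m['world_from_camera'],4).tolist())
E
```

```text
0.0 [0.26247964 0.56650627 0.23791207] [ 2.15165409e-01  9.76577185e-01 -9.09955224e-04 -1.42403904e-04] 0.08779803080482443
side 380.3886741649429 380.3886741649429 253.0138932159906 195.07913838390272
[[0.9897, -0.0818, 0.1174, 0.4182], [-0.1431, -0.5491, 0.8234, -0.797], [-0.0029, -0.8318, -0.5551, 0.6284], [0.0, 0.0, 0.0, 1.0]]
top 453.43709279505117 453.43709279505117 257.8965886022454 183.67604939479767
[[-0.0402, -0.9782, 0.2037, 0.2371], [-0.9992, 0.0381, -0.014, 0.0344], [0.0059, -0.2041, -0.9789, 1.3716], [0.0, 0.0, 0.0, 1.0]]
```

View pics/side0.png

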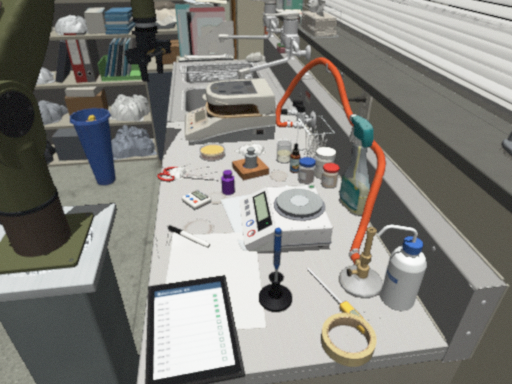

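View pics/top0.png

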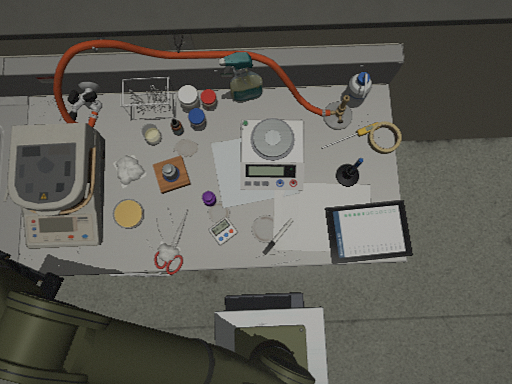

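Side view: the steel weight stands on the wooden block at about (250,160). There is a purple look-alike at (228,184), the balance at (285,215), and the blue stylus in its black stand at (277,265). Top view: weight at (171,170), purple one at (209,198), pan at (272,139), rings at (280,183) blue and (292,183) red, stylus at (350,170).

The steel one on the wooden block fits the description, since the other is purple. I'll confirm in one crop and measure.

```bash
cat > h.py <<'E'
from bench import bot
import cv2,numpy as np
def ray(n,u,v):
    m=bot.camera_model(n);T=np.array(m['world_from_camera'])
    d=T[:3,:3]@[(u-m['cx'])/m['fx'],(v-m['cy'])/m['fy'],1];return T[:3,3],d
def onz(n,u,v,z):
    o,d=ray(n,u,v);return o+d*(z-o[2])/d[2]
def tri(a,b):
    (o1,d1),(o2,d2)=ray("top",*a),ray("side",*b)
    t=np.linalg.lstsq(np.c_[d1,-d2],o2-o1,rcond=None)[0]
    p,q=o1+t[0]*d1,o2+t[1]*d2;return (p+q)/2,np.linalg.norm(p-q)
def pix(n,p):
    m=bot.camera_model(n);c=np.linalg.inv(np.array(m['world_from_camera']))@np.r_[p,1]
    return c[0]/c[2]*m['fx']+m['cx'],c[1]/c[2]*m['fy']+m['cy']
def blobs(im,lo,hi,box,amin=4):
    x0,y0,x1,y1=box;h=cv2.cvtColor(im[y0:y1,x0:x1],cv2.COLOR_BGR2HSV);mk=cv2.inRange(h,lo,hi)
    n,l,s,c=cv2.connectedComponentsWithStats(mk)
    return [(s[i,4],tuple(np.round(c[i]+[x0,y0],1)),tuple(s[i,:4]+[x0,y0,0,0])) for i in range(1,n) if s[i,4]>=amin]
E
python3 - <<'E'
from h import *
t=cv2.imread("pics/top0.png");s=cv2.imread("pics/side0.png")
a=cv2.resize(t[120:215,145:310],None,fx=4,fy=4,interpolation=cv2.INTER_CUBIC)[:, :660]
b=cv2.resize(s[140:250,215:340],None,fx=4,fy=4,interpolation=cv2.INTER_CUBIC)
c1=cv2.resize(t[125:200,150:305],(800,387),interpolation=cv2.INTER_CUBIC)
c2=cv2.resize(s[145:205,215:275],(210,210),interpolation=cv2.INTER_CUBIC)
c3=cv2.resize(t[145:195,325:375],(210,210),interpolation=cv2.INTER_CUBIC)
c4=cv2.resize(s[220:320,250:310],(126,210),interpolation=cv2.INTER_CUBIC)
c5=cv2.resize(s[180:250,220:335],(254,210)[:2],interpolation=cv2.INTER_CUBIC)
o=np.zeros((600,800,3),np.uint8);o[:387]=c1;o[388:598,:210]=c2;o[388:598,210:420]=c3;o[388:598,420:546]=c4;o[388:598,546:800]=c5
cv2.imwrite("pics/crop1.png",o)
for n,im,bx,st in(("top",t,(240,170,305,195),(325,145,375,195)),("side",s,(220,185,335,250),(250,215,310,320))):
    print(n,"blue",blobs(im,(100,100,40),(130,255,255),bx),"red",blobs(im,(0,100,60),(10,255,255),bx)+blobs(im,(170,100,60),(180,255,255),bx))
    print(" stylus",blobs(im,(95,100,30),(130,255,255),st,10)," black",blobs(im,(0,0,0),(180,255,45),st,30))
print("block top",blobs(t,(5,90,50),(20,255,200),(145,150,195,200),100),"side",blobs(s,(5,90,50),(20,255,200),(225,145,275,185),100))
E
```

```text
top blue [(np.int32(12), (np.float64(278.9), np.float64(181.3)), (np.int64(276), np.int64(179), np.int64(6), np.int64(5))), (np.int32(4), (np.float64(280.5), np.float64(185.8)), (np.int64(279), np.int64(185), np.int64(4), np.int64(2)))] red [(np.int32(26), (np.float64(293.0), np.float64(182.4)), (np.int64(290), np.int64(180), np.int64(7), np.int64(7)))]
 stylus [(np.int32(27), (np.float64(359.1), np.float64(161.6)), (np.int64(355), np.int64(158), np.int64(8), np.int64(9)))]  black [(np.int32(329), (np.float64(348.5), np.float64(173.1)), (np.int64(336), np.int64(161), np.int64(25), np.int64(26)))]
side blue [(np.int32(31), (np.float64(277.7), np.float64(230.7)), (np.int64(275), np.int64(228), np.int64(6), np.int64(6))), (np.int32(82), (np.float64(277.3), np.float64(242.9)), (np.int64(274), np.int64(236), np.int64(7), np.int64(14)))] red []
 stylus [(np.int32(31), (np.float64(277.7), np.float64(230.7)), (np.int64(275), np.int64(228), np.int64(6), np.int64(6))), (np.int32(98), (np.float64(277.2), np.float64(244.2)), (np.int64(274), np.int64(236), np.int64(7), np.int64(18))), (np.int32(43), (np.float64(276.5), np.float64(261.3)), (np.int64(275), np.int64(255), np.int64(4), np.int64(14)))]  black [(np.int32(83), (np.float64(263.6), np.float64(223.0)), (np.int64(258), np.int64(217), np.int64(13), np.int64(13))), (np.int32(590), (np.float64(275.2), np.float64(293.4)), (np.int64(260), np.int64(273), np.int64(31), np.int64(38)))]
block top [(np.int32(641), (np.float64(171.3), np.float64(174.2)), (np.int64(153), np.int64(155), np.int64(37), np.int64(38)))] side [(np.int32(416), (np.float64(250.0), np.float64(168.9)), (np.int64(233), np.int64(157), np.int64(35), np.int64(22)))]
```

View pics/crop1.png

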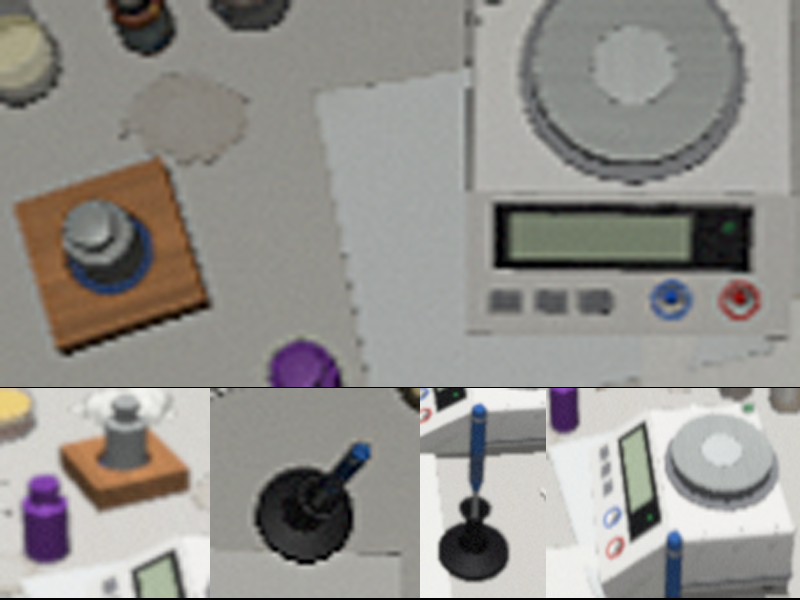

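The crop confirms it: the steel weight in the wooden block is at top pixel (168,169) and the purple one is rejected. The pan disc is at (273,138), the red ring at (293,183), the blue ring at (280,183), the stand foot at (347,175) and the stylus end at (361,160).

```bash
python3 - <<'E'
from h import *
from scipy.spatial.transform import Rotation as R
P=lambda *a:print(a[0],*[np.round(x,4) for x in a[1:]])
P("knob",onz("top",168.4,168.6,.084)); P("block",onz("top",171.65,174.3,.024))
cor=[onz("top",150+a/5.161,125+b/5.161,.024) for a,b in((15,204),(160,157),(210,305),(62,352))]
e=cor[1]-cor[0];P("block yaw deg",np.degrees(np.arctan2(e[1],e[0])))
pc=onz("top",272.8,137.6,.085);b=onz("top",280,183.1,.041);r=onz("top",293.4,182.9,.041)
P("pan,blue,red",pc,b,r)
m=np.array([[.048,0],[-.08,-.024],[-.08,-.064]]);w=np.array([pc,b,r])[:,:2]
A=m-m.mean(0);B=w-w.mean(0);yaw=np.arctan2((A[:,0]*B[:,1]-A[:,1]*B[:,0]).sum(),(A*B).sum())
c,s=np.cos(yaw),np.sin(yaw);Rm=np.array([[c,-s],[s,c]]);f=(Rm@A.T).T+w.mean(0)
P("balance yaw deg",np.degrees(yaw),"fit pan,blue,red",f,"res",f-w)
P("pan side",onz("side",220+(721-546)/2.21,180+(450-388)/3,.085))
P("foot top z.008",onz("top",347.1,175,.008),"side",onz("side",275.7,298.1,.008))
P("stylus end",onz("top",361,160.2,.187),"side",onz("side",278.1,230.5,.187),*tri((361,160.2),(278.1,230.5)))
P("weight side knob",onz("side",215+125/3.5,145+(402-388)/3.5,.084))
for n in("timer 222 231",):P(n,onz("top",222,231,.018))
P("marker",onz("top",265,253,0.01),onz("top",292,221,0.01)); P("purple",onz("top",209,198,.06))
P("rot",R.from_quat(bot.sense()['tcp_rot']).as_matrix())
E
```

```text
knob [0.5601 0.2751 0.084 ]
block [0.5569 0.2765 0.024 ]
block yaw deg -73.4554
pan,blue,red [ 0.6424 -0.0337  0.085 ] [ 0.5132 -0.0509  0.041 ] [ 0.5122 -0.0911  0.041 ]Traceback (most recent call last):
  File "<stdin>", line 12, in <module>
  File "<stdin>", line 3, in <lambda>
    return _wrapfunc(a, 'round', decimals=decimals, out=out)
    return _wrapit(obj, method, *args, **kwds)
    result = getattr(arr, method)(*args, **kwds)
numpy._core._exceptions._UFuncNoLoopError: ufunc 'multiply' did not contain a loop with signature matching types (dtype('<U16'), dtype('float64')) -> None
```

```bash
python3 - <<'E'
from h import *
from scipy.spatial.transform import Rotation as R
P=lambda *a:print(*[x if isinstance(x,str) else np.round(x,4).tolist() for x in a])
pc=onz("top",272.8,137.6,.085);b=onz("top",280,183.1,.041);r=onz("top",293.4,182.9,.041)
m=np.array([[.048,0],[-.08,-.024],[-.08,-.064]]);w=np.array([pc,b,r])[:,:2]
A=m-m.mean(0);B=w-w.mean(0);yaw=np.arctan2((A[:,0]*B[:,1]-A[:,1]*B[:,0]).sum(),(A*B).sum())
c,s=np.cos(yaw),np.sin(yaw);Rm=np.array([[c,-s],[s,c]]);f=(Rm@A.T).T+w.mean(0)
P("balance yaw deg",np.degrees(yaw),"fit pan,blue,red",f)
P("pan side",onz("side",220+(721-546)/2.21,180+(450-388)/3,.085))
P("foot top z.008",onz("top",347.1,175,.008),"side",onz("side",275.7,298.1,.008))
P("stylus end",onz("top",361,160.2,.187),"side",onz("side",278.1,230.5,.187),*tri((361,160.2),(278.1,230.5)))
P("weight side knob",onz("side",215+125/3.5,145+(402-388)/3.5,.084))
P("timer",onz("top",222,231,.018));P("marker",onz("top",265,253,0.01),onz("top",292,221,0.01)); P("purple",onz("top",209,198,.06))
P("rot",R.from_quat(bot.sense()['tcp_rot']).as_matrix())
E
```

```text
balance yaw deg -2.8154 fit pan,blue,red [[0.6426, -0.0335], [0.5136, -0.0511], [0.5116, -0.0911]]
pan side [0.6444, -0.0331, 0.085]
foot top z.008 [0.5375, -0.2614, 0.008] side [0.5408, -0.2675, 0.008]
stylus end [0.5375, -0.2635, 0.187] side [0.5403, -0.2648, 0.187] [0.5392, -0.2638, 0.1859] 0.0027
weight side knob [0.5636, 0.2703, 0.084]
timer [0.3789, 0.1279, 0.018]
marker [0.3093, 0.0023, 0.01] [0.4015, -0.0832, 0.01]
purple [0.4728, 0.1607, 0.06]
rot [[-0.9074, 0.4202, -0.0006], [0.4202, 0.9074, -0.0015], [-0.0001, -0.0016, -1.0]]
```

```bash
python3 -m inch '[{"tx":-40,"ty":-14,"twist":-1},{"tx":-80,"ty":-28,"twist":-2},{"tx":-120,"ty":-42,"twist":-3},{"tx":-160,"ty":-56,"twist":-4.4},{"tx":-205,"ty":-72,"twist":-4.4},{"tx":-250,"ty":-88,"tz":10,"twist":-4.4},{"tx":-295,"ty":-104,"tz":30,"twist":-4.4},{"tx":-340,"ty":-121,"tz":50,"twist":-4.4},{"tx":-380,"ty":-135,"tz":75,"twist":-4.4},{"tx":-394,"ty":-140,"tz":100,"twist":-4.4}]'; python3 - <<'E'
from h import *
im=bot.capture("side");cv2.imwrite("pics/side1.png",im[:,:,::-1])
print(bot.sense()['eef_pos'],bot.sense()['force'])
cv2.imwrite("pics/c2.png",cv2.resize(im[90:220,180:330,::-1],None,fx=4,fy=4))
E
```

```text
[0.26255903 0.56668107 0.23811118] [ 0.04007817 -0.21459755  0.11152494]$[0]: bad value
```

View pics/c2.png

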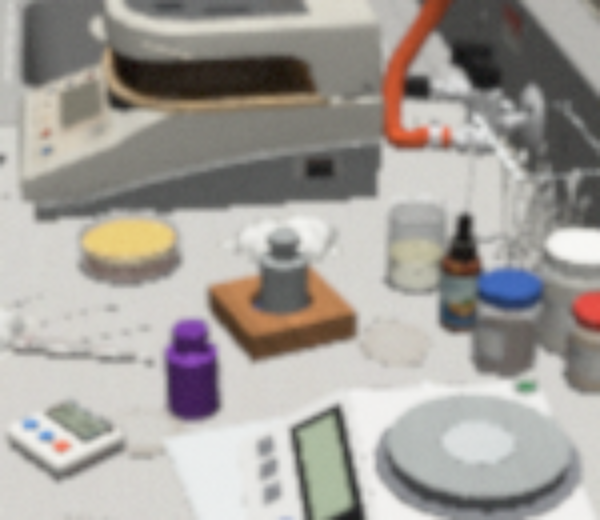

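The picture shows the steel weight still in its block at crop (285,270). The arm has not moved because the call was refused, probably over missing keys. I'll give every key.

```bash
python3 -m inch '[{"tx":-40,"ty":-14,"tz":0,"twist":-1,"jaw":88},{"tx":-80,"ty":-28,"tz":0,"twist":-2,"jaw":88},{"tx":-120,"ty":-42,"tz":0,"twist":-3,"jaw":88},{"tx":-160,"ty":-56,"tz":0,"twist":-4.4,"jaw":88},{"tx":-205,"ty":-72,"tz":0,"twist":-4.4,"jaw":88},{"tx":-250,"ty":-88,"tz":10,"twist":-4.4,"jaw":88},{"tx":-295,"ty":-104,"tz":30,"twist":-4.4,"jaw":88},{"tx":-340,"ty":-121,"tz":50,"twist":-4.4,"jaw":88},{"tx":-380,"ty":-135,"tz":75,"twist":-4.4,"jaw":88},{"tx":-394,"ty":-140,"tz":100,"twist":-4.4,"jaw":88}]'
```

```text
time: 1.15
eef_pos: [0.5655, 0.2688, 0.1377]
tcp_rot: [0.028, 1.0, -0.002, 0.002]
force: [-0.3, -0.4, -0.8]
width: 0.0882
gripper_force: 0.0
```

```bash
python3 -m inch '[{"tx":4,"ty":4,"tz":20,"twist":0,"jaw":88},{"tx":4,"ty":4,"tz":50,"twist":0,"jaw":88},{"tx":4,"ty":4,"tz":80,"twist":0,"jaw":88},{"tx":4,"ty":4,"tz":103,"twist":0,"jaw":88},{"tx":4,"ty":4,"tz":103,"twist":0,"jaw":60}]'; python3 - <<'E'
from h import *
s=bot.capture("side")[:,:,::-1];t=bot.capture("top")[:,:,::-1]
o=np.zeros((420,800,3),np.uint8);o[:400,:400]=cv2.resize(s[120:190,215:285],(400,400));o[:400,400:]=cv2.resize(t[130:210,130:210],(400,400));cv2.imwrite("pics/c3.png",o)
E
```

```text
time: 1.65
eef_pos: [0.5552, 0.2772, 0.0324]
tcp_rot: [0.025, 1.0, -0.002, -0.003]
force: [-0.1, 1.2, 0.1]
width: 0.0821
gripper_force: 0.0
```

View pics/c3.png

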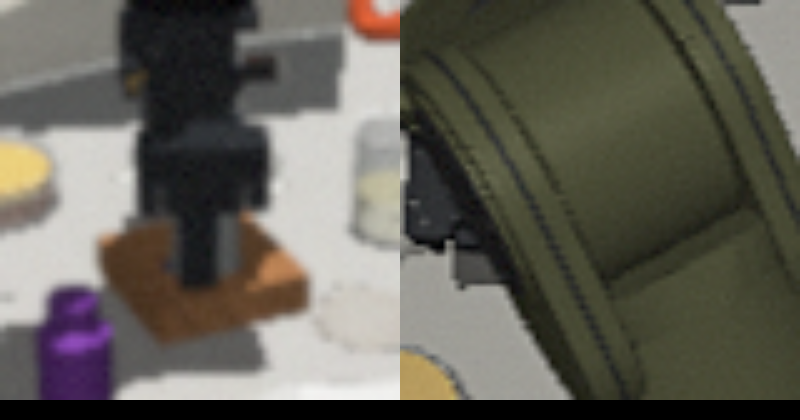

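Side crop: the near finger is in front of the weight at crop (205,240), roughly centred on it, above the block. In the top crop the arm hides everything. I'll close the fingers.

```bash
python3 -m inch '[{"tx":-3,"ty":-2,"tz":0,"twist":0,"jaw":60},{"tx":-3,"ty":-2,"tz":0,"twist":0,"jaw":45},{"tx":-3,"ty":-2,"tz":0,"twist":0,"jaw":36},{"tx":-3,"ty":-2,"tz":0,"twist":0,"jaw":36},{"tx":-3,"ty":-2,"tz":0,"twist":0,"jaw":36},{"tx":-3,"ty":-2,"tz":0,"twist":0,"jaw":36}]' 25
```

```text
time: 2.35
eef_pos: [0.5613, 0.2797, 0.037]
tcp_rot: [0.024, 1.0, 0.003, 0.001]
force: [0.1, 4.8, 5.6]
width: 0.0389
gripper_force: 25.0
```

```bash
python3 -m inch '[{"tx":0,"ty":0,"tz":-5,"twist":0,"jaw":36},{"tx":0,"ty":0,"tz":-15,"twist":0,"jaw":36},{"tx":0,"ty":0,"tz":-40,"twist":0,"jaw":36},{"tx":0,"ty":0,"tz":-80,"twist":0,"jaw":36},{"tx":0,"ty":0,"tz":-110,"twist":0,"jaw":36},{"tx":0,"ty":0,"tz":-110,"twist":0,"jaw":36},{"tx":0,"ty":0,"tz":-110,"twist":0,"jaw":36},{"tx":0,"ty":0,"tz":-110,"twist":0,"jaw":36}]'
```

```text
time: 3.15
eef_pos: [0.5591, 0.2749, 0.1437]
tcp_rot: [0.025, 1.0, -0.002, -0.002]
force: [-0.1, 0.2, -4.7]
width: 0.039
gripper_force: 25.0
```

```bash
python3 -m inch '[{"tx":-8,"ty":-20,"tz":0,"twist":0,"jaw":36},{"tx":-22,"ty":-60,"tz":0,"twist":0,"jaw":36},{"tx":-36,"ty":-105,"tz":0,"twist":0,"jaw":36},{"tx":-51,"ty":-150,"tz":0,"twist":0,"jaw":36},{"tx":-66,"ty":-195,"tz":0,"twist":0,"jaw":36},{"tx":-80,"ty":-240,"tz":0,"twist":0,"jaw":36},{"tx":-93,"ty":-280,"tz":0,"twist":0,"jaw":36},{"tx":-99,"ty":-303,"tz":0,"twist":0,"jaw":36},{"tx":-99,"ty":-303,"tz":10,"twist":0,"jaw":36},{"tx":-99,"ty":-303,"tz":20,"twist":0,"jaw":36}]'
python3 -m inch '[{"tx":0,"ty":0,"tz":0,"twist":0,"jaw":36},{"tx":0,"ty":0,"tz":0,"twist":0,"jaw":36},{"tx":0,"ty":0,"tz":0,"twist":0,"jaw":36}]'
python3 - <<'E'
from h import *
s=bot.capture("side")[:,:,::-1];cv2.imwrite("pics/s4raw.png",s)
cv2.imwrite("pics/c4.png",cv2.resize(s[150:250,230:340],None,fx=5,fy=5,interpolation=cv2.INTER_CUBIC))
a=bot.sense();print(a['eef_pos'],pix("side",[.6435,-.0333,.085]),pix("side",np.r_[a['eef_pos'][:2],a['eef_pos'][2]-.022]))
E
```

```text
time: 4.15
eef_pos: [0.643, -0.0313, 0.1234]
tcp_rot: [0.026, 1.0, 0.0, -0.002]
force: [-0.4, 1.5, -5.5]
width: 0.0393
gripper_force: 25.0
time: 4.45
eef_pos: [0.6442, -0.0293, 0.1257]
tcp_rot: [0.024, 1.0, 0.0, -0.0]
force: [0.1, 0.4, -4.2]
width: 0.0393
gripper_force: 25.0
[ 0.64441675 -0.02971899  0.12601465] (np.float64(298.8463818435387), np.float64(200.7305323756389)) (np.float64(299.3447797506933), np.float64(193.62102971827483))
```

View pics/c4.png

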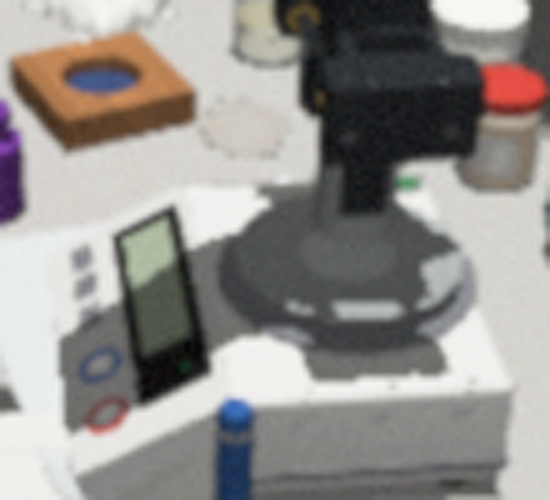

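The crop shows the weight between the fingers over the pan. Its left edge is at (318,200), the pan disc centre is near (350,255), and they line up to within about 2 mm. Now I'll lower it.

```bash
python3 -m inch '[{"tx":1.5,"ty":-3.5,"tz":6,"twist":0,"jaw":36},{"tx":1.5,"ty":-3.5,"tz":11,"twist":0,"jaw":36},{"tx":1.5,"ty":-3.5,"tz":14,"twist":0,"jaw":36},{"tx":1.5,"ty":-3.5,"tz":14,"twist":0,"jaw":36},{"tx":1.5,"ty":-3.5,"tz":14,"twist":0,"jaw":36}]'
python3 -m inch '[{"tx":0,"ty":0,"tz":0.5,"twist":0,"jaw":36},{"tx":0,"ty":0,"tz":1,"twist":0,"jaw":36},{"tx":0,"ty":0,"tz":1,"twist":0,"jaw":36},{"tx":0,"ty":0,"tz":1,"twist":0,"jaw":36}]'
```

```text
time: 5.0
eef_pos: [0.6426, -0.0343, 0.1116]
tcp_rot: [0.025, 1.0, 0.0, -0.0]
force: [-0.5, 0.7, -4.6]
width: 0.0389
gripper_force: 25.0
time: 5.4
eef_pos: [0.6426, -0.0344, 0.1108]
tcp_rot: [0.025, 1.0, 0.0, 0.0]
force: [-0.3, 0.6, -4.7]
width: 0.0391
gripper_force: 25.0
```

```bash
python3 -m inch '[{"tx":0,"ty":0,"tz":0.5,"twist":0,"jaw":36},{"tx":0,"ty":0,"tz":1,"twist":0,"jaw":36},{"tx":0,"ty":0,"tz":1.5,"twist":0,"jaw":36},{"tx":0,"ty":0,"tz":1.5,"twist":0,"jaw":36},{"tx":0,"ty":0,"tz":1.5,"twist":0,"jaw":36}]'
```

```text
time: 5.9
eef_pos: [0.6426, -0.0344, 0.1094]
tcp_rot: [0.025, 1.0, 0.0, 0.0]
force: [-0.3, -0.8, -3.0]
width: 0.0393
gripper_force: 25.0
```

```bash
python3 -m inch '[{"tx":0,"ty":0,"tz":0.4,"twist":0,"jaw":36},{"tx":0,"ty":0,"tz":0.6,"twist":0,"jaw":36},{"tx":0,"ty":0,"tz":0.6,"twist":0,"jaw":36}]'
```

```text
time: 6.2
eef_pos: [0.6427, -0.0344, 0.1089]
tcp_rot: [0.025, 1.0, 0.0, 0.0]
force: [-1.4, -0.0, -0.2]
width: 0.0391
gripper_force: 25.0
```

```bash
python3 -m inch '[{"tx":0,"ty":0,"tz":0,"twist":0,"jaw":44},{"tx":0,"ty":0,"tz":0,"twist":0,"jaw":55},{"tx":0,"ty":0,"tz":0,"twist":0,"jaw":70},{"tx":0,"ty":0,"tz":0,"twist":0,"jaw":70},{"tx":0,"ty":0,"tz":-5,"twist":0,"jaw":70},{"tx":0,"ty":0,"tz":-25,"twist":0,"jaw":70},{"tx":0,"ty":0,"tz":-60,"twist":0,"jaw":70},{"tx":0,"ty":0,"tz":-100,"twist":0,"jaw":70},{"tx":0,"ty":0,"tz":-115,"twist":0,"jaw":70},{"tx":0,"ty":0,"tz":-115,"twist":0,"jaw":70}]'
```

```text
time: 7.2
eef_pos: [0.6444, -0.0341, 0.2269]
tcp_rot: [0.025, 1.0, 0.0, 0.003]
force: [0.6, 1.2, -0.7]
width: 0.0699
gripper_force: 0.0
```

```bash
python3 - <<'E'
from h import *
from scipy.spatial.transform import Rotation as R
s=bot.capture("side")[:,:,::-1];t=bot.capture("top")[:,:,::-1];cv2.imwrite("pics/s5.png",s);cv2.imwrite("pics/t5.png",t)
# weight/pan in side; stand in both
o=np.zeros((600,800,3),np.uint8)
o[:300,:450]=cv2.resize(s[170:250,230:350],(450,300),interpolation=cv2.INTER_CUBIC)
o[300:,:300]=cv2.resize(s[220:320,230:330],(300,300),interpolation=cv2.INTER_CUBIC)
o[:,450:]=cv2.resize(t[140:260,315:385],(350,600),interpolation=cv2.INTER_CUBIC)
cv2.imwrite("pics/c5.png",o)
a=bot.sense();print(a['eef_pos'],R.from_quat(a['tcp_rot']).as_matrix().round(3).tolist())
E
```

```text
[ 0.6421749  -0.03455977  0.22326983] [[-0.999, 0.05, -0.001], [0.05, 0.999, -0.0], [0.0, -0.0, -1.0]]
```

View pics/c5.png

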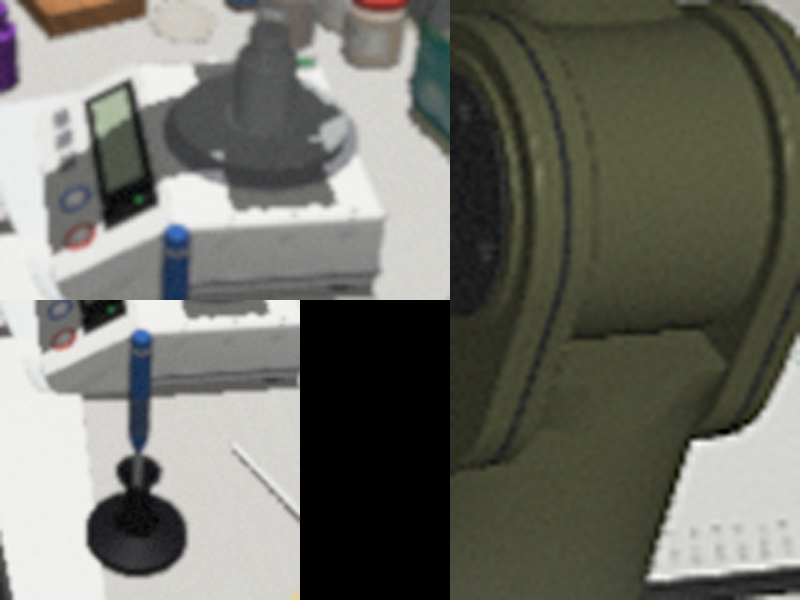

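The weight stands upright and near the middle of the pan, at crop (265,90). The stylus handle end is at crop (141,335) and unobstructed; the arm hides the top view. Next I go over the stylus.

```bash
python3 -m inch '[{"tx":12,"ty":-25,"tz":0,"twist":0,"jaw":70},{"tx":27,"ty":-70,"tz":0,"twist":0,"jaw":70},{"tx":45,"ty":-115,"tz":0,"twist":0,"jaw":70},{"tx":62,"ty":-160,"tz":0,"twist":0,"jaw":70},{"tx":78,"ty":-200,"tz":0,"twist":0,"jaw":70},{"tx":88,"ty":-225,"tz":0,"twist":0,"jaw":70},{"tx":91.5,"ty":-234.5,"tz":0,"twist":0,"jaw":70},{"tx":91.5,"ty":-234.5,"tz":0,"twist":0,"jaw":70},{"tx":91.5,"ty":-234.5,"tz":0,"twist":0,"jaw":70},{"tx":91.5,"ty":-234.5,"tz":0,"twist":0,"jaw":70}]'
python3 - <<'E'
from h import *
s=bot.capture("side")[:,:,::-1];cv2.imwrite("pics/s6.png",s)
a=bot.sense();e=a['eef_pos'];print(e,a['tcp_rot'])
print("tcp px",pix("side",e),"stylus end px",pix("side",[.539,-.264,.187]))
cv2.imwrite("pics/c6.png",cv2.resize(s[150:320,220:340],None,fx=3.5,fy=3.5,interpolation=cv2.INTER_CUBIC))
print("red tri",tri((293.4,182.9),(251.3,232.9)),"blue tri",tri((280,183.1),(250,222.9)))
E
```

```text
time: 8.3
eef_pos: [0.5407, -0.2613, 0.2234]
tcp_rot: [0.023, 1.0, 0.001, 0.0]
force: [-0.0, -0.1, 0.4]
width: 0.0702
gripper_force: 0.0
[ 0.54059923 -0.26163097  0.22353944] [2.31109318e-02 9.99732627e-01 7.03783959e-04 2.51073292e-04]
tcp px (np.float64(278.594916045615), np.float64(213.41588828898085)) stylus end px (np.float64(277.30938388516194), np.float64(230.27973146173295))
red tri (array([ 0.5131368 , -0.09093211,  0.04286569]), np.float64(0.0025308946248970288)) blue tri (array([ 0.51489138, -0.05081311,  0.04205148]), np.float64(0.003769447471460912))
```

View pics/c6.png

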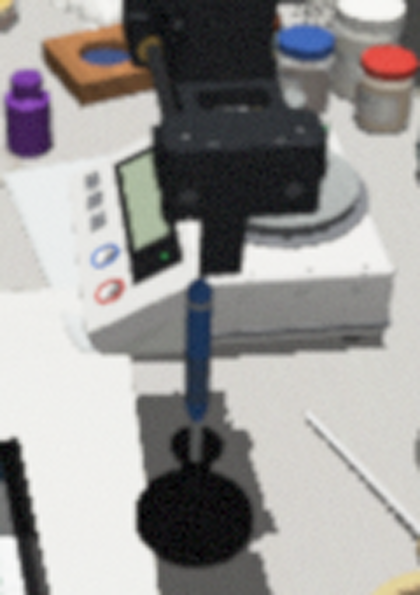

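Side crop: the near finger (222,240) is slightly to the +x side of the stylus (199,300), by about 4 mm. I'll correct, descend and grip lightly.

```bash
python3 -m inch '[{"tx":4,"ty":0,"tz":10,"twist":0,"jaw":60},{"tx":4,"ty":0,"tz":35,"twist":0,"jaw":50},{"tx":4,"ty":0,"tz":65,"twist":0,"jaw":40},{"tx":4,"ty":0,"tz":84,"twist":0,"jaw":40},{"tx":4,"ty":0,"tz":84,"twist":0,"jaw":30},{"tx":4,"ty":0,"tz":84,"twist":0,"jaw":20},{"tx":4,"ty":0,"tz":84,"twist":0,"jaw":10},{"tx":4,"ty":0,"tz":84,"twist":0,"jaw":10},{"tx":4,"ty":0,"tz":84,"twist":0,"jaw":10}]' 10
```

```text
time: 9.25
eef_pos: [0.5364, -0.2636, 0.1407]
tcp_rot: [0.025, 1.0, 0.0, 0.001]
force: [1.6, 0.9, 3.0]
width: 0.0136
gripper_force: 10.0
```

```bash
python3 -m inch '[{"tx":0,"ty":0,"tz":0,"twist":0,"jaw":8},{"tx":0,"ty":0,"tz":-5,"twist":0,"jaw":8},{"tx":0,"ty":0,"tz":-20,"twist":0,"jaw":8},{"tx":0,"ty":0,"tz":-45,"twist":0,"jaw":8},{"tx":0,"ty":0,"tz":-75,"twist":0,"jaw":8},{"tx":0,"ty":0,"tz":-95,"twist":0,"jaw":8},{"tx":0,"ty":0,"tz":-95,"twist":0,"jaw":8},{"tx":0,"ty":0,"tz":-95,"twist":0,"jaw":8},{"tx":0,"ty":0,"tz":-95,"twist":0,"jaw":8}]' 15
python3 - <<'E'
from h import *
s=bot.capture("side")[:,:,::-1];cv2.imwrite("pics/s7.png",s)
t=bot.capture("top")[:,:,::-1];cv2.imwrite("pics/t7.png",t)
e=bot.sense()['eef_pos']
print("stylus blue",blobs(s,(95,100,30),(130,255,255),(240,160,310,290),6))
print("tip predicted px",pix("side",e+[0,0,-.131]),"grip",pix("side",e))
E
```

```text
time: 10.15
eef_pos: [0.5344, -0.2639, 0.2333]
tcp_rot: [0.025, 1.0, 0.0, -0.001]
force: [-0.4, 0.7, -0.6]
width: 0.0135
gripper_force: 15.0
stylus blue [(np.int32(64), (np.float64(304.7), np.float64(162.6)), (np.int64(299), np.int64(160), np.int64(11), np.int64(7))), (np.int32(24), (np.float64(249.8), np.float64(165.8)), (np.int64(245), np.int64(165), np.int64(10), np.int64(3))), (np.int32(70), (np.float64(276.1), np.float64(224.0)), (np.int64(274), np.int64(216), np.int64(5), np.int64(18)))]
tip predicted px (np.float64(273.701448862335), np.float64(264.18740725182175)) grip (np.float64(275.7268594264805), np.float64(209.99896570196586))
```

```bash
python3 -m inch '[{"tx":5,"ty":25,"tz":0,"twist":0,"jaw":8},{"tx":12,"ty":65,"tz":0,"twist":0,"jaw":8},{"tx":19,"ty":105,"tz":0,"twist":0,"jaw":8},{"tx":25,"ty":145,"tz":8,"twist":0,"jaw":8},{"tx":29,"ty":168,"tz":18,"twist":0,"jaw":8},{"tx":29.5,"ty":171.5,"tz":28,"twist":0,"jaw":8},{"tx":29.5,"ty":171.5,"tz":32,"twist":0,"jaw":8},{"tx":29.5,"ty":171.5,"tz":32,"twist":0,"jaw":8},{"tx":29.5,"ty":171.5,"tz":32,"twist":0,"jaw":8},{"tx":29.5,"ty":171.5,"tz":32,"twist":0,"jaw":8}]'
python3 - <<'E'
from h import *
s=bot.capture("side")[:,:,::-1];t=bot.capture("top")[:,:,::-1];cv2.imwrite("pics/s8.png",s);cv2.imwrite("pics/t8.png",t)
e=bot.sense()['eef_pos'];print(e)
tip=e+[0,0,-.1325]
for n in("side","top"):print(n,"tip",pix(n,tip),"mouth",pix(n,[.5125,-.091,.041]))
o=np.zeros((600,800,3),np.uint8)
o[:,:480]=cv2.resize(s[180:255,220:280],(480,600),interpolation=cv2.INTER_CUBIC)
o[:400,480:]=cv2.resize(t[150:200,265:305],(320,400),interpolation=cv2.INTER_CUBIC)
cv2.imwrite("pics/c8.png",o)
E
```

```text
time: 11.25
eef_pos: [0.5149, -0.0925, 0.2028]
tcp_rot: [0.026, 1.0, -0.0, 0.0]
force: [0.3, 0.2, -0.6]
width: 0.0135
gripper_force: 15.0
[ 0.51484052 -0.09198301  0.20285939]
side tip (np.float64(251.49639464321012), np.float64(224.24758789952602)) mouth (np.float64(250.54154435964563), np.float64(233.68213760455126))
top tip (np.float64(294.4664793827735), np.float64(179.96381178804774)) mouth (np.float64(293.35348194016893), np.float64(182.81391839551588))
```

View pics/c8.png

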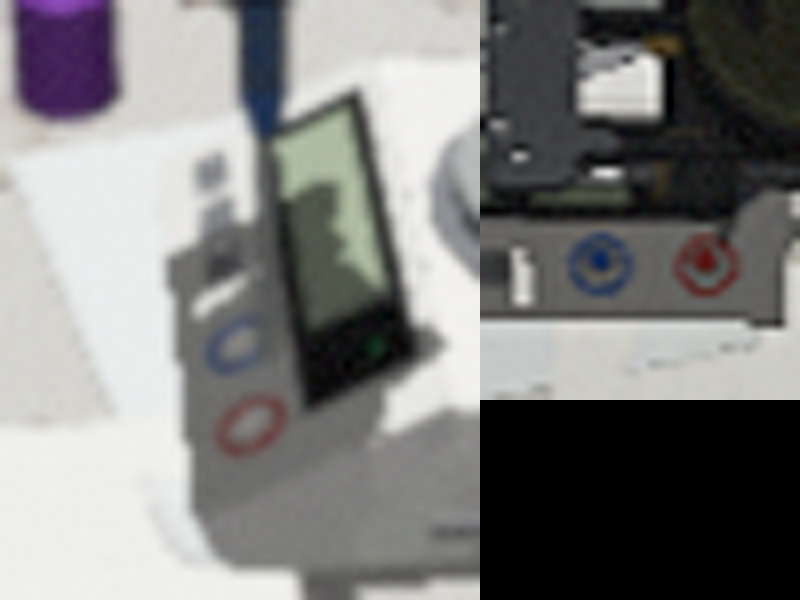

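Left crop (side view): handle and cone of the stylus at (262,110), red ring centre at (252,425), blue ring at (235,345). Right crop (top view): red ring at (706,265); the gripper hides the stylus. I'll locate the shank and tip numerically.

```bash
python3 - <<'E'
from h import *
s=cv2.cvtColor(cv2.imread("pics/s8.png"),cv2.COLOR_BGR2GRAY)
print("     ",list(range(244,266)))
for r in range(188,236,2):print(r,s[r,244:266].tolist())
e=bot.sense()['eef_pos']
for h in(.092,.06,.03,0):print(h,np.round(pix("side",e+[0,0,-.1325+h]),1))
E
```

```text
[244, 245, 246, 247, 248, 249, 250, 251, 252, 253, 254, 255, 256, 257, 258, 259, 260, 261, 262, 263, 264, 265]
188 [212, 212, 212, 208, 207, 159, 71, 49, 46, 49, 55, 105, 173, 207, 208, 211, 211, 216, 220, 224, 228, 229]
190 [213, 211, 212, 211, 205, 162, 78, 48, 49, 45, 51, 103, 174, 214, 219, 224, 226, 229, 228, 219, 205, 219]
192 [211, 213, 213, 212, 208, 172, 97, 50, 49, 49, 59, 128, 199, 229, 228, 218, 193, 159, 110, 73, 71, 162]
194 [216, 214, 215, 218, 221, 220, 179, 94, 51, 46, 72, 147, 187, 157, 113, 95, 112, 133, 152, 132, 67, 97]
196 [235, 235, 234, 234, 232, 230, 212, 149, 71, 51, 58, 78, 108, 135, 159, 175, 178, 179, 178, 150, 91, 67]
198 [232, 229, 221, 216, 227, 230, 228, 192, 114, 91, 140, 175, 179, 181, 180, 181, 179, 180, 178, 174, 129, 62]
200 [192, 158, 154, 149, 198, 228, 228, 191, 113, 82, 91, 145, 176, 179, 182, 178, 179, 180, 181, 175, 147, 84]
202 [181, 142, 139, 154, 193, 224, 227, 191, 113, 85, 77, 137, 175, 177, 163, 150, 148, 150, 164, 177, 170, 127]
204 [209, 199, 191, 189, 191, 213, 227, 197, 127, 86, 75, 118, 131, 99, 86, 83, 85, 93, 142, 175, 175, 140
[... 905 characters left out ...]
13]
224 [108, 98, 80, 94, 110, 111, 107, 97, 90, 94, 95, 104, 87, 41, 15, 7, 15, 14, 15, 15, 11, 9]
226 [106, 107, 98, 86, 85, 93, 100, 106, 109, 111, 106, 109, 89, 50, 21, 14, 17, 10, 15, 7, 17, 14]
228 [111, 110, 111, 109, 109, 110, 111, 109, 110, 108, 107, 107, 99, 74, 26, 17, 11, 18, 24, 42, 68, 81]
230 [110, 107, 108, 108, 105, 97, 93, 92, 95, 88, 79, 91, 105, 86, 42, 42, 64, 80, 96, 108, 107, 108]
232 [109, 108, 106, 97, 86, 98, 121, 131, 124, 108, 86, 87, 101, 101, 103, 107, 108, 108, 112, 110, 109, 110]
234 [108, 105, 102, 85, 94, 109, 114, 110, 95, 79, 89, 104, 110, 111, 107, 110, 110, 108, 110, 106, 110, 115]
0.092 [251.3 191.8]
0.06 [251.4 203.5]
0.03 [251.4 214.1]
0 [251.5 224.2]
```

```bash
python3 - <<'E'
from h import *
e=bot.sense()['eef_pos']
print("tip by side",onz("side",253,224.5,e[2]-.1325).round(4),"mouth by side",onz("side",251.4,233.1,.041).round(4),"tcp",e.round(4))
E
```

```text
tip by side [ 0.5182 -0.0935  0.0704] mouth by side [ 0.5149 -0.0891  0.041 ] tcp [ 0.5148 -0.092   0.2029]
```

```bash
python3 -m inch '[{"tx":2,"ty":2.5,"tz":10,"twist":0,"jaw":8},{"tx":2,"ty":2.5,"tz":20,"twist":0,"jaw":8},{"tx":2,"ty":2.5,"tz":27,"twist":0,"jaw":8},{"tx":2,"ty":2.5,"tz":30,"twist":0,"jaw":8},{"tx":2,"ty":2.5,"tz":30,"twist":0,"jaw":8}]'; python3 -m inch '[{"tx":0,"ty":0,"tz":1,"twist":0,"jaw":8},{"tx":0,"ty":0,"tz":2,"twist":0,"jaw":8},{"tx":0,"ty":0,"tz":3,"twist":0,"jaw":8},{"tx":0,"ty":0,"tz":3,"twist":0,"jaw":8}]'
```

```text
time: 11.85
eef_pos: [0.5123, -0.0884, 0.1719]
tcp_rot: [0.025, 1.0, 0.0, -0.001]
force: [0.4, -0.6, 0.6]
width: 0.0131
gripper_force: 15.0
time: 12.25
eef_pos: [0.5128, -0.0886, 0.1696]
tcp_rot: [0.025, 1.0, -0.0, 0.0]
force: [1.0, -0.5, -1.0]
width: 0.0134
gripper_force: 15.0
```

```bash
python3 -m inch '[{"tx":0,"ty":0,"tz":1,"twist":0,"jaw":8},{"tx":0,"ty":0,"tz":2,"twist":0,"jaw":8},{"tx":0,"ty":0,"tz":2,"twist":0,"jaw":8},{"tx":0,"ty":0,"tz":2,"twist":0,"jaw":8}]'
```

```text
time: 12.65
eef_pos: [0.5128, -0.0885, 0.1676]
tcp_rot: [0.025, 1.0, 0.0, 0.0]
force: [-0.4, 0.1, -1.0]
width: 0.0134
gripper_force: 15.0
```

```bash
python3 -m inch '[{"tx":0,"ty":0,"tz":1,"twist":0,"jaw":8},{"tx":0,"ty":0,"tz":2,"twist":0,"jaw":8},{"tx":0,"ty":0,"tz":2,"twist":0,"jaw":8},{"tx":0,"ty":0,"tz":2,"twist":0,"jaw":8}]'
```

```text
time: 13.05
eef_pos: [0.5128, -0.0885, 0.1657]
tcp_rot: [0.025, 1.0, 0.0, 0.0]
force: [-0.0, 0.1, 1.2]
width: 0.0131
gripper_force: 15.0
```

```bash
python3 -m inch '[{"tx":0,"ty":0,"tz":-1,"twist":0,"jaw":8},{"tx":6,"ty":0,"tz":-0.9,"twist":0,"jaw":8},{"tx":13,"ty":0,"tz":-0.4,"twist":0,"jaw":8},{"tx":20,"ty":0,"tz":0.3,"twist":0,"jaw":8},{"tx":26,"ty":0,"tz":1.3,"twist":0,"jaw":8},{"tx":33,"ty":0,"tz":2.6,"twist":0,"jaw":8},{"tx":39,"ty":0,"tz":4.2,"twist":0,"jaw":8},{"tx":39,"ty":0,"tz":4.2,"twist":0,"jaw":8}]' 6
```

```text
time: 13.85
eef_pos: [0.4723, -0.0866, 0.1611]
tcp_rot: [0.025, 1.0, -0.0, -0.001]
force: [-0.4, 0.5, -0.8]
width: 0.0138
gripper_force: 6.0
```

```bash
cat > tilt.py <<'E'
from h import *
import sys
s=bot.capture("side")[:,:,::-1];cv2.imwrite(f"pics/{sys.argv[1]}.png",s)
x0,y0,x1,y1=205,140,270,232
mk=cv2.inRange(cv2.cvtColor(s[y0:y1,x0:x1],cv2.COLOR_BGR2HSV),(100,110,25),(130,255,255))
n,l,st,c=cv2.connectedComponentsWithStats(mk)
for i in range(1,n):
    if st[i,4]>15:
        y,x=np.nonzero(l==i);p=np.polyfit(y,x,1);print(st[i,4],"rows",y.min()+y0,y.max()+y0,"cols",np.polyval(p,y.min())+x0,np.polyval(p,y.max())+x0)
e=bot.sense()['eef_pos'];g=e+[0,0,.019]
P=np.array([.5128,-.0885,.0335])
for d in(0,5,10,15,20,25,30,35):
    a=np.radians(d);v=np.array([-np.sin(a),.049*np.sin(a),np.cos(a)])
    print(d,*[np.round(pix("side",g-v*k),1) for k in(.151-.135,.151-.092,.151)])
E
python3 tilt.py s9
```

```text
0 [232.4 191.3] [233. 207.] [234.2 237.8]
5 [233.  191.2] [235.2 206.8] [239.6 237.3]
10 [233.6 191.1] [237.5 206.4] [245.  236.4]
15 [234.2 191. ] [239.6 205.9] [250.3 235.2]
20 [234.8 190.8] [241.8 205.2] [255.4 233.6]
25 [235.4 190.6] [243.8 204.4] [260.4 231.7]
30 [235.9 190.3] [245.8 203.4] [265.2 229.4]
35 [236.5 190. ] [247.7 202.3] [269.9 226.8]
```

```bash
python3 - <<'E'
from h import *
s=cv2.imread("pics/s9.png");b=s[...,0].astype(int)-s[...,2]
print("blue-red (handle)")
for r in range(186,214,2):print(r,b[r,226:262].tolist())
E
```

```text
blue-red (handle)
186 [6, 4, 4, 4, 5, 4, 2, 5, 1, 2, 7, 4, 0, 2, 6, 4, 4, 2, 0, 3, 3, 7, 5, -2, -3, -7, -8, -9, -8, -9, -9, -8, -9, -6, -6, -7]
188 [9, 9, 0, 4, 4, 3, 1, 4, 3, 6, 4, 0, -3, -4, -4, -3, -4, -4, -6, -5, -6, -5, -5, -6, -6, -8, -6, -8, -8, -8, -7, -9, -7, -8, -8, -6]
190 [21, 17, 10, 1, 4, 3, 8, 4, 7, 3, 2, -1, -3, -7, -7, -8, -7, -10, -7, -8, -8, -6, -6, -6, -6, -6, -5, -8, -7, -8, -8, -7, -4, -4, -3, -2]
192 [21, 15, 7, 10, 8, 1, 3, 2, 2, 1, 6, 10, 0, -5, -9, -8, -9, -7, -7, -7, -6, -5, -6, -6, -7, -7, -4, -7, -6, -4, -3, -4, -3, -4, -4, -3]
194 [11, 9, 5, 6, 3, 4, 3, 4, 0, 4, 6, 15, 10, -1, -7, -8, -5, -6, -6, -6, -4, -4, -1, -1, -3, -3, -3, -3, -4, -4, -3, -3, -3, -1, -6, -9]
196 [-9, -5, -2, -1, -3, -2, 1, 2, 11, 18, 21, 31, 28, 6, 0, 0, 1, 3, 2, 1, 0, 1, 0, -2, -2, -3, -5, -4, 0, -3, -5, -10, -10, -11, -12, -12]
198 [-3, 0, 0, 0, 1, 2, 2, 5, 7, 22, 33, 29, 26, 17, 7, 4, 2, 1, -1, -3, -4, -4, -2, -2, -3, -3, -3, -1, -7, -11, -12, -12, -10, -11, -12, -12]
200 [2, 3, 2, 2, 3, 3, 3, 2, 6, 8, 25, 33, 31, 29, 10, 1, -3, -2, -4, 3, 3, 5, -3, -3, -3, -3, -4, -1, -1, -10, -13, -11, -10, -11, -12, -11]
202 [3, 2, 3, 2, 2, 4, 3, 3, 2, 4, 12, 30, 28, 33, 25, 9, 0, -5, 1, 3, 6, 3, -2, -3, -3, -2, -4, -2, -3, -8, -12, -12, -12, -11, -11, -10]
204 [2, 1, 3, 3, 2, 2, 2, 2, 2, 3, 4, 12, 28, 32, 26, 23, 7, 0, -3, -1, -1, -2, -3, -4, -3, -4, -2, -3, -1, -10, -13, -12, -11, -10, -12, -11]
206 [2, 2, 2, 3, 2, 3, 2, 1, 2, 3, 3, 6, 19, 41, 46, 49, 26, 4, -2, 2, 4, 6, 3, -2, -2, -3, -3, -5, 0, -6, -10, -12, -9, -11, -12, -12]
208 [2, 3, 3, 3, 2, 3, 2, 2, 3, 3, 2, 3, 9, 24, 50, 49, 29, 4, -1, 2, 5, 5, 1, -2, -2, -2, -3, -4, -3, -4, -9, -12, -13, -12, -12, -10]
210 [2, 2, 3, 3, 3, 2, 3, 2, 2, 2, 3, 2, 2, 6, 14, 26, 22, 2, -4, -1, -2, -2, 0, 0, -2, -3, -3, -4, -4, 0, -7, -9, -13, -10, -12, -11]
212 [1, 2, 2, 3, 2, 3, 2, 3, 3, 2, 2, 3, 3, 3, 3, 2, 1, 0, -4, -1, 5, 7, 5, 5, -1, -3, -3, -3, -4, -2, -5, -9, -13, -13, -10, -11]
```

The handle slope in the image is 0.39 px per row, which gives a tilt of about 16°. The pivot works, so I'll go on to 28°.

```bash
python3 -m inch '[{"tx":6,"ty":0,"tz":1.8,"twist":0,"jaw":8},{"tx":13,"ty":0,"tz":4,"twist":0,"jaw":8},{"tx":19,"ty":0,"tz":6.4,"twist":0,"jaw":8},{"tx":25,"ty":0,"tz":9,"twist":0,"jaw":8},{"tx":32,"ty":0,"tz":12.5,"twist":0,"jaw":8},{"tx":32,"ty":0,"tz":12.5,"twist":0,"jaw":8},{"tx":32,"ty":0,"tz":12.5,"twist":0,"jaw":8}]' 
python3 - <<'E'
from h import *
s=bot.capture("side")[:,:,::-1];cv2.imwrite("pics/s10.png",s)
b=s[...,0].astype(int)-s[...,2]
pts=[]
for r in range(196,218,2):
    w=b[r,205:250].clip(12)-12
    if w.sum()>30:c=(w*np.arange(205,250)).sum()/w.sum();pts.append((r,c));print(r,round(c,1),w.sum())
print(bot.sense()['force'])
e=bot.sense()['eef_pos'];g=e+[0,0,.019];print(e)
for d in(15,20,25,30,35):
    a=np.radians(d);v=np.array([-np.sin(a),.049*np.sin(a),np.cos(a)])
    A,B,C=[pix("side",g-v*k) for k in(.016,.059,.151)];print(d,np.round((A,B,C),1).tolist(),"slope",round((B[0]-A[0])/(B[1]-A[1]),2))
E
```

```text
time: 14.6
eef_pos: [0.4416, -0.0849, 0.1488]
tcp_rot: [0.025, 1.0, -0.0, -0.0]
force: [0.1, -1.0, -0.4]
width: 0.0142
gripper_force: 6.0
196 223.6 44
198 224.0 45
200 224.9 51
202 226.2 86
204 227.5 75
206 229.1 96
208 230.9 96
210 231.9 155
212 233.4 47
[-0.40751831  0.40273365  0.07922396]
[ 0.44185958 -0.08496474  0.14886013]
15 [[220.5, 196.3], [226.3, 211.0], [237.6, 239.9]] slope 0.39
20 [[221.1, 196.1], [228.4, 210.3], [242.7, 238.3]] slope 0.51
25 [[221.7, 195.9], [230.4, 209.5], [247.6, 236.4]] slope 0.64
30 [[222.2, 195.6], [232.3, 208.6], [252.4, 234.1]] slope 0.78
35 [[222.7, 195.3], [234.2, 207.5], [257.0, 231.6]] slope 0.94
```

```bash
python3 -m inch '[{"tx":0,"ty":0,"tz":0,"twist":0,"jaw":5},{"tx":0,"ty":0,"tz":0,"twist":0,"jaw":5},{"tx":-1,"ty":0,"tz":1.8,"twist":0,"jaw":5},{"tx":-2,"ty":0,"tz":3.5,"twist":0,"jaw":5},{"tx":-2,"ty":0,"tz":3.5,"twist":0,"jaw":5},{"tx":-2,"ty":0,"tz":3.5,"twist":0,"jaw":5}]' 40; python3 -m inch '[{"tx":-1,"ty":0,"tz":1.8,"twist":0,"jaw":5},{"tx":-2,"ty":0,"tz":3.5,"twist":0,"jaw":5},{"tx":-2,"ty":0,"tz":3.5,"twist":0,"jaw":5}]'
```

```text
time: 15.25
eef_pos: [0.4436, -0.0851, 0.1453]
tcp_rot: [0.025, 1.0, 0.0, -0.0]
force: [-0.6, 0.5, 2.1]
width: 0.0128
gripper_force: 40.0
time: 15.55
eef_pos: [0.4454, -0.0852, 0.1417]
tcp_rot: [0.025, 1.0, -0.0, -0.0]
force: [-2.2, 0.7, 4.2]
width: 0.0127
gripper_force: 40.0
```

```bash
python3 -m inch '[{"tx":-0.7,"ty":0,"tz":1.3,"twist":0,"jaw":5},{"tx":-1.2,"ty":0,"tz":2.2,"twist":0,"jaw":5},{"tx":-1.2,"ty":0,"tz":2.2,"twist":0,"jaw":5},{"tx":-1.2,"ty":0,"tz":2.2,"twist":0,"jaw":5}]'
```

```text
time: 15.95
eef_pos: [0.4449, -0.0854, 0.14]
tcp_rot: [0.025, 1.0, -0.001, -0.002]
force: [-6.4, 0.8, 12.6]
width: 0.0129
gripper_force: 40.0
```

At the stop: the force along the hole is about 14 N. I'll hold it for over a second.

```bash
python3 -m inch '[{"tx":0,"ty":0,"tz":0,"twist":0,"jaw":5},{"tx":0,"ty":0,"tz":0,"twist":0,"jaw":5},{"tx":0,"ty":0,"tz":0,"twist":0,"jaw":5},{"tx":0,"ty":0,"tz":0,"twist":0,"jaw":5},{"tx":0,"ty":0,"tz":0,"twist":0,"jaw":5},{"tx":0,"ty":0,"tz":0,"twist":0,"jaw":5},{"tx":0,"ty":0,"tz":0,"twist":0,"jaw":5},{"tx":0,"ty":0,"tz":0,"twist":0,"jaw":5},{"tx":0,"ty":0,"tz":0,"twist":0,"jaw":5},{"tx":0,"ty":0,"tz":0,"twist":0,"jaw":5}]'
python3 - <<'E'
from h import *
s=bot.capture("side")[:,:,::-1];cv2.imwrite("pics/s11.png",s)
cv2.imwrite("pics/c11.png",cv2.resize(s[150:250,200:320],None,fx=5,fy=5,interpolation=cv2.INTER_CUBIC))
b=s[...,0].astype(int)-s[...,2]
for r in range(200,222,2):
    w=b[r,205:250].clip(12)-12
    if w.sum()>30:print(r,round((w*np.arange(205,250)).sum()/w.sum(),1),end='; ')
e=bot.sense()['eef_pos'];g=e+[0,0,.019]
a=np.radians(28);v=np.array([-np.sin(a),.049*np.sin(a),np.cos(a)]);print("tip",g-v*.151)
E
```

```text
time: 16.95
eef_pos: [0.4449, -0.0854, 0.14]
tcp_rot: [0.025, 1.0, -0.001, -0.002]
force: [-6.0, 0.6, 12.3]
width: 0.0127
gripper_force: 40.0
200 225.4; 202 226.3; 204 227.1; 206 228.6; 208 230.4; 210 232.0; 212 233.4; 214 234.4; 220 248.7; tip [ 0.51580549 -0.08890455  0.02570822]
```

View pics/c11.png

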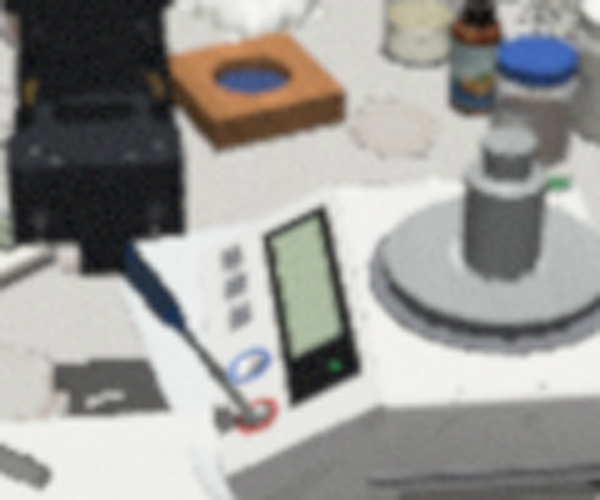

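The last view shows the tip down the red hole at (250,415), clear of the blue ring, and the weight upright on the pan at (505,215). Now I retract along the hole and swing the stylus upright again, still pivoting in the hole.

```bash
python3 -m inch '[{"tx":1.5,"ty":0,"tz":-2.7,"twist":0,"jaw":8},{"tx":3.3,"ty":0,"tz":-5.9,"twist":0,"jaw":8},{"tx":5.2,"ty":0,"tz":-9.2,"twist":0,"jaw":8},{"tx":5.2,"ty":0,"tz":-9.2,"twist":0,"jaw":8},{"tx":5.2,"ty":0,"tz":-9.2,"twist":0,"jaw":8},{"tx":5.2,"ty":0,"tz":-9.2,"twist":0,"jaw":8}]' 40; python3 -m inch '[{"tx":0,"ty":0,"tz":0,"twist":0,"jaw":8},{"tx":0,"ty":0,"tz":0,"twist":0,"jaw":8},{"tx":-7,"ty":0,"tz":-3.5,"twist":0,"jaw":8},{"tx":-13,"ty":0,"tz":-6.1,"twist":0,"jaw":8},{"tx":-19,"ty":0,"tz":-8.5,"twist":0,"jaw":8},{"tx":-26,"ty":0,"tz":-10.7,"twist":0,"jaw":8},{"tx":-32,"ty":0,"tz":-12.5,"twist":0,"jaw":8},{"tx":-39,"ty":0,"tz":-14.1,"twist":0,"jaw":8},{"tx":-45,"ty":0,"tz":-15.4,"twist":0,"jaw":8}]' 6; python3 -m inch '[{"tx":-6,"ty":0,"tz":-1,"twist":0,"jaw":8},{"tx":-13,"ty":0,"tz":-1.7,"twist":0,"jaw":8},{"tx":-20,"ty":0,"tz":-2.2,"twist":0,"jaw":8},{"tx":-27,"ty":0,"tz":-2.3,"twist":0,"jaw":8},{"tx":-28,"ty":0,"tz":-2.3,"twist":0,"jaw":8},{"tx":-28,"ty":0,"tz":-2.3,"twist":0,"jaw":8}]'
```

```text
time: 17.6
eef_pos: [0.4421, -0.0849, 0.1488]
tcp_rot: [0.025, 1.0, 0.0, 0.0]
force: [0.9, 0.0, -0.9]
width: 0.0128
gripper_force: 40.0
time: 18.5
eef_pos: [0.4873, -0.0873, 0.1644]
tcp_rot: [0.025, 1.0, 0.0, -0.0]
force: [-0.3, 0.2, -0.6]
width: 0.0138
gripper_force: 6.0
time: 19.1
eef_pos: [0.5151, -0.0886, 0.1665]
tcp_rot: [0.025, 1.0, 0.0, 0.0]
force: [-0.6, -0.4, -0.2]
width: 0.0137
gripper_force: 6.0
```

```bash
cat > sl.py <<'E'
from h import *
import sys
x0,x1,r0,r1=map(int,sys.argv[1:5])
s=bot.capture("side")[:,:,::-1];cv2.imwrite("pics/last.png",s)
b=s[...,0].astype(int)-s[...,2]
for r in range(r0,r1,2):
    w=b[r,x0:x1].clip(14)-14
    if w.sum()>30:print(r,round((w*np.arange(x0,x1)).sum()/w.sum(),1),w.sum(),end='; ')
e=bot.sense()['eef_pos'];g=e+[0,0,.019];print(e,bot.sense()['force'])
for d in(-10,-5,0,5,10):
    a=np.radians(d);v=np.array([-np.sin(a),.049*np.sin(a),np.cos(a)])
    A,B=[pix("side",g-v*k) for k in(.016,.059)];print(d,np.round((A,B),1).tolist(),"slope",round((B[0]-A[0])/(B[1]-A[1]),2))
E
python3 sl.py 240 268 184 222
```

```text
194 251.9 53; 196 252.2 57; 198 251.8 39; 200 251.7 62; 202 251.6 64; 204 252.0 108; 206 252.1 152; 208 252.0 82; [ 0.51483685 -0.08858009  0.1665243 ] [-0.42759584 -0.28339586 -0.28281647]
-10 [[249.8, 188.2], [246.7, 204.0]] slope -0.2
-5 [[250.4, 188.3], [248.9, 204.1]] slope -0.1
0 [[251.1, 188.3], [251.2, 204.0]] slope 0.01
5 [[251.7, 188.2], [253.4, 203.8]] slope 0.11
10 [[252.3, 188.1], [255.6, 203.5]] slope 0.22
```

```bash
python3 -m inch '[{"tx":0,"ty":0,"tz":-2,"twist":0,"jaw":8},{"tx":0,"ty":0,"tz":-8,"twist":0,"jaw":8},{"tx":0,"ty":0,"tz":-20,"twist":0,"jaw":8},{"tx":0,"ty":0,"tz":-45,"twist":0,"jaw":8},{"tx":0,"ty":0,"tz":-65,"twist":0,"jaw":8},{"tx":-5,"ty":-30,"tz":-68,"twist":0,"jaw":8},{"tx":-12,"ty":-70,"tz":-68,"twist":0,"jaw":8},{"tx":-20,"ty":-115,"tz":-68,"twist":0,"jaw":8},{"tx":-27,"ty":-155,"tz":-68,"twist":0,"jaw":8},{"tx":-30,"ty":-173,"tz":-68,"twist":0,"jaw":8}]' 15; python3 -m inch '[{"tx":0,"ty":0,"tz":0,"twist":0,"jaw":8},{"tx":0,"ty":0,"tz":0,"twist":0,"jaw":8},{"tx":0,"ty":0,"tz":0,"twist":0,"jaw":8},{"tx":0,"ty":0,"tz":0,"twist":0,"jaw":8}]'; python3 sl.py 262 292 205 245; python3 - <<'E'
from h import *
s=cv2.cvtColor(cv2.imread("pics/last.png"),cv2.COLOR_BGR2GRAY)
print(list(range(262,294)))
for r in range(230,312,3):print(r,s[r,256:294].tolist())
e=bot.sense()['eef_pos'];print("tip",pix("side",e-[0,0,.1325]),"mouth",pix("side",[.5372,-.263,.064]))
E
```

```text
time: 20.15
eef_pos: [0.5354, -0.2684, 0.2355]
tcp_rot: [0.028, 1.0, -0.001, 0.0]
force: [0.0, -0.5, -1.5]
width: 0.0132
gripper_force: 15.0
time: 20.55
eef_pos: [0.5364, -0.2609, 0.235]
tcp_rot: [0.023, 1.0, 0.0, 0.0]
force: [-0.2, 0.9, -0.3]
width: 0.0129
gripper_force: 15.0
215 277.1 84; 217 276.7 69; 219 276.4 55; 221 276.3 98; 223 275.4 60; 225 275.9 100; 227 276.1 164; 229 276.2 123; 231 276.1 67; [ 0.53631258 -0.26122257  0.23492281] [-1.3701506  -0.20028552  0.03368422]
-10 [[274.9, 206.9], [270.2, 226.0]] slope -0.25
-5 [[275.7, 207.0], [272.9, 226.2]] slope -0.14
0 [[276.4, 206.9], [275.7, 226.1]] slope -0.04
5 [[277.2, 206.9], [278.5, 225.8]] slope 0.07
10 [[278.0, 206.7], [281.3, 225.4]] slope 0.18
[262, 263, 264, 265, 266, 267, 268, 269, 270, 271, 272, 273, 274, 275, 276, 277, 278, 279, 280, 281, 282, 283, 284, 285, 286, 287, 288, 289, 290, 291, 292, 293]
230 [225, 183, 98, 98, 140, 174, 208, 227, 229, 231, 231, 231, 231, 232, 231, 230, 229, 208, 145, 66, 48, 53, 106, 185, 222, 225, 225, 223, 219, 219, 217, 211, 214, 207, 191, 188, 194, 191]
233 [226, 230, 228, 232, 232,
[... 4169 characters left out ...]
 10, 12, 8, 17, 10, 19, 17, 27, 62, 126, 181]
305 [240, 240, 239, 235, 213, 143, 63, 24, 15, 14, 11, 15, 14, 9, 10, 13, 12, 17, 23, 19, 14, 16, 15, 19, 18, 13, 14, 12, 15, 19, 4, 18, 21, 54, 118, 180, 207, 210]
308 [239, 238, 240, 239, 238, 239, 234, 187, 82, 33, 18, 6, 15, 31, 42, 53, 56, 60, 60, 56, 59, 54, 55, 51, 43, 46, 35, 35, 23, 18, 34, 65, 130, 186, 211, 211, 210, 212]
311 [239, 240, 239, 240, 240, 240, 239, 229, 176, 107, 87, 90, 120, 144, 130, 101, 66, 63, 65, 54, 55, 56, 61, 78, 103, 134, 154, 163, 158, 129, 95, 93, 100, 163, 204, 212, 211, 212]
tip (np.float64(274.28522653348773), np.float64(263.1313237269455)) mouth (np.float64(274.3478067857775), np.float64(277.6572094741397))
```

```bash
python3 -m inch '[{"tx":-1.5,"ty":-0.5,"tz":10,"twist":0,"jaw":8},{"tx":-1.5,"ty":-0.5,"tz":25,"twist":0,"jaw":8},{"tx":-1.5,"ty":-0.5,"tz":35,"twist":0,"jaw":8},{"tx":-1.5,"ty":-0.5,"tz":42,"twist":0,"jaw":8},{"tx":-1.5,"ty":-0.5,"tz":46,"twist":0,"jaw":8},{"tx":-1.5,"ty":-0.5,"tz":46,"twist":0,"jaw":8},{"tx":-1.5,"ty":-0.5,"tz":46,"twist":0,"jaw":8}]' 12; python3 -m inch '[{"tx":0,"ty":0,"tz":3,"twist":0,"jaw":8},{"tx":0,"ty":0,"tz":6,"twist":0,"jaw":8},{"tx":0,"ty":0,"tz":6,"twist":0,"jaw":8}]'
```

```text
time: 21.3
eef_pos: [0.5378, -0.2635, 0.1888]
tcp_rot: [0.025, 1.0, -0.0, 0.0]
force: [0.6, 0.2, -0.2]
width: 0.0134
gripper_force: 12.0
time: 21.6
eef_pos: [0.5377, -0.2633, 0.1825]
tcp_rot: [0.025, 1.0, 0.0, 0.0]
force: [0.7, 0.3, -0.3]
width: 0.0132
gripper_force: 12.0
```

```bash
python3 -m inch '[{"tx":0,"ty":0,"tz":4,"twist":0,"jaw":8},{"tx":0,"ty":0,"tz":8,"twist":0,"jaw":8},{"tx":0,"ty":0,"tz":8,"twist":0,"jaw":8}]'; python3 -m inch '[{"tx":0,"ty":0,"tz":4,"twist":0,"jaw":8},{"tx":0,"ty":0,"tz":8,"twist":0,"jaw":8},{"tx":0,"ty":0,"tz":8,"twist":0,"jaw":8}]'
```

```text
time: 21.9
eef_pos: [0.5375, -0.2632, 0.174]
tcp_rot: [0.025, 1.0, 0.0, -0.0]
force: [1.4, 1.0, -1.2]
width: 0.0136
gripper_force: 12.0
time: 22.2
eef_pos: [0.5374, -0.2632, 0.166]
tcp_rot: [0.025, 1.0, 0.0, -0.0]
force: [1.0, 0.9, -0.9]
width: 0.0134
gripper_force: 12.0
```

```bash
python3 -m inch '[{"tx":0,"ty":0,"tz":4,"twist":0,"jaw":8},{"tx":0,"ty":0,"tz":9,"twist":0,"jaw":8},{"tx":0,"ty":0,"tz":14,"twist":0,"jaw":8},{"tx":0,"ty":0,"tz":18,"twist":0,"jaw":8},{"tx":0,"ty":0,"tz":18,"twist":0,"jaw":8}]'; python3 -m inch '[{"tx":0,"ty":0,"tz":2,"twist":0,"jaw":8},{"tx":0,"ty":0,"tz":4,"twist":0,"jaw":8},{"tx":0,"ty":0,"tz":5.5,"twist":0,"jaw":8},{"tx":0,"ty":0,"tz":5.5,"twist":0,"jaw":8}]'
```

```text
time: 22.7
eef_pos: [0.5374, -0.2633, 0.1479]
tcp_rot: [0.025, 1.0, 0.0, -0.0]
force: [0.9, 1.4, -2.1]
width: 0.0134
gripper_force: 12.0
time: 23.1
eef_pos: [0.5376, -0.2634, 0.143]
tcp_rot: [0.025, 1.0, 0.0, 0.0]
force: [1.1, 1.3, -0.6]
width: 0.0132
gripper_force: 12.0
```

```bash
python3 -m inch '[{"tx":0,"ty":0,"tz":1,"twist":0,"jaw":8},{"tx":0,"ty":0,"tz":2,"twist":0,"jaw":8},{"tx":0,"ty":0,"tz":2,"twist":0,"jaw":8}]'; python3 -m inch '[{"tx":0,"ty":0,"tz":0,"twist":0,"jaw":18},{"tx":0,"ty":0,"tz":0,"twist":0,"jaw":30},{"tx":0,"ty":0,"tz":0,"twist":0,"jaw":50},{"tx":0,"ty":0,"tz":0,"twist":0,"jaw":70},{"tx":0,"ty":0,"tz":0,"twist":0,"jaw":70},{"tx":0,"ty":0,"tz":-10,"twist":0,"jaw":70},{"tx":0,"ty":0,"tz":-40,"twist":0,"jaw":70},{"tx":0,"ty":0,"tz":-75,"twist":0,"jaw":70},{"tx":0,"ty":0,"tz":-88,"twist":0,"jaw":70},{"tx":0,"ty":0,"tz":-88,"twist":0,"jaw":70}]'
python3 - <<'E'
from h import *
s=bot.capture("side")[:,:,::-1];cv2.imwrite("pics/s14.png",s)
a=cv2.imread("pics/side0.png")
for n,i in(("start",a),("now",s)):print(n,blobs(i,(95,100,30),(130,255,255),(262,222,300,290),10))
print("hollow",blobs(s,(100,80,20),(130,255,255),(238,155,262,180),6))
print(bot.sense()['eef_pos'])
E
```

```text
time: 23.4
eef_pos: [0.5376, -0.2634, 0.141]
tcp_rot: [0.025, 1.0, 0.0, 0.0]
force: [1.5, 2.2, -0.9]
width: 0.0136
gripper_force: 12.0
time: 24.4
eef_pos: [0.5388, -0.2638, 0.2314]
tcp_rot: [0.025, 1.0, -0.001, 0.002]
force: [-0.3, -0.3, -0.2]
width: 0.07
gripper_force: 0.0
start [(np.int32(31), (np.float64(277.7), np.float64(230.7)), (np.int64(275), np.int64(228), np.int64(6), np.int64(6))), (np.int32(98), (np.float64(277.2), np.float64(244.2)), (np.int64(274), np.int64(236), np.int64(7), np.int64(18))), (np.int32(43), (np.float64(276.5), np.float64(261.3)), (np.int64(275), np.int64(255), np.int64(4), np.int64(14)))]
now [(np.int32(27), (np.float64(275.4), np.float64(228.6)), (np.int64(273), np.int64(226), np.int64(6), np.int64(6))), (np.int32(160), (np.float64(275.4), np.float64(248.2)), (np.int64(273), np.int64(234), np.int64(6), np.int64(34)))]
hollow [(np.int32(29), (np.float64(249.8), np.float64(165.9)), (np.int64(245), np.int64(165), np.int64(11), np.int64(3)))]
[ 0.53765109 -0.26368021  0.2296117 ]
```

The stylus is seated: the handle end moved only about 2 px, which fits its lean play. Back to the weight.

```bash
python3 -m inch '[{"tx":-10,"ty":25,"tz":0,"twist":0,"jaw":80},{"tx":-28,"ty":70,"tz":0,"twist":0,"jaw":80},{"tx":-46,"ty":115,"tz":0,"twist":0,"jaw":80},{"tx":-64,"ty":160,"tz":0,"twist":0,"jaw":80},{"tx":-80,"ty":200,"tz":0,"twist":0,"jaw":80},{"tx":-90,"ty":225,"tz":0,"twist":0,"jaw":80},{"tx":-93.4,"ty":234.3,"tz":0,"twist":0,"jaw":80},{"tx":-93.4,"ty":234.3,"tz":0,"twist":0,"jaw":80},{"tx":-93.4,"ty":234.3,"tz":0,"twist":0,"jaw":80},{"tx":-93.4,"ty":234.3,"tz":0,"twist":0,"jaw":80}]' 25; python3 - <<'E'
from bench import bot
print(bot.sense()['eef_pos'])
E
```

```text
time: 25.45
eef_pos: [0.6417, -0.0372, 0.2286]
tcp_rot: [0.027, 1.0, -0.001, -0.001]
force: [0.1, -0.6, 0.1]
width: 0.0798
gripper_force: 0.0
[ 0.64167788 -0.03720572  0.22863874]
```

```bash
python3 -m inch '[{"tx":-1,"ty":2.5,"tz":15,"twist":0,"jaw":80},{"tx":-1,"ty":2.5,"tz":50,"twist":0,"jaw":80},{"tx":-1,"ty":2.5,"tz":85,"twist":0,"jaw":80},{"tx":-1,"ty":2.5,"tz":108,"twist":0,"jaw":80},{"tx":-1,"ty":2.5,"tz":118.5,"twist":0,"jaw":80},{"tx":-1,"ty":2.5,"tz":118.5,"twist":0,"jaw":70},{"tx":-1,"ty":2.5,"tz":118.5,"twist":0,"jaw":60}]'; python3 -m inch '[{"tx":0,"ty":0,"tz":0,"twist":0,"jaw":50},{"tx":0,"ty":0,"tz":0,"twist":0,"jaw":44},{"tx":0,"ty":0,"tz":0,"twist":0,"jaw":36},{"tx":0,"ty":0,"tz":0,"twist":0,"jaw":36},{"tx":0,"ty":0,"tz":0,"twist":0,"jaw":36}]'
```

```text
time: 26.15
eef_pos: [0.6442, -0.0318, 0.1113]
tcp_rot: [0.025, 1.0, 0.0, 0.001]
force: [0.4, 0.1, 0.7]
width: 0.0662
gripper_force: 0.0
time: 26.65
eef_pos: [0.6441, -0.0332, 0.1113]
tcp_rot: [0.025, 1.0, -0.001, 0.001]
force: [-0.3, -4.0, 4.1]
width: 0.039
gripper_force: 25.0
```

```bash
python3 -m inch '[{"tx":0,"ty":0,"tz":-4,"twist":0,"jaw":36},{"tx":0,"ty":0,"tz":-12,"twist":0,"jaw":36},{"tx":0,"ty":0,"tz":-25,"twist":0,"jaw":36},{"tx":0,"ty":0,"tz":-38,"twist":0,"jaw":36},{"tx":0,"ty":0,"tz":-38,"twist":0,"jaw":36},{"tx":0,"ty":0,"tz":-38,"twist":0,"jaw":36},{"tx":0,"ty":0,"tz":-38,"twist":0,"jaw":36}]'; python3 - <<'E'
from h import *
print("hollow rim side",onz("side",250,165.4,.024).round(4))
s=cv2.imread("pics/s11.png")
h=cv2.cvtColor(s[150:185,228:275],cv2.COLOR_BGR2HSV);mk=cv2.inRange(h,(5,90,50),(20,255,220))
c=max(cv2.findContours(mk,cv2.RETR_EXTERNAL,cv2.CHAIN_APPROX_NONE)[0],key=cv2.contourArea)
ext=[c[c[:,0,0].argmin(),0],c[c[:,0,0].argmax(),0],c[c[:,0,1].argmin(),0],c[c[:,0,1].argmax(),0]]
print([ (e+[228,150]).tolist() for e in ext])
# rightmost & leftmost top corners opposite: centre of block top
E
```

```text
time: 27.35
eef_pos: [0.6431, -0.0317, 0.1482]
tcp_rot: [0.025, 1.0, -0.0, -0.001]
force: [-0.3, -0.2, -5.2]
width: 0.0395
gripper_force: 25.0
hollow rim side [0.5611 0.2724 0.024 ]
[[233, 162], [267, 173], [252, 157], [243, 178]]
```

```bash
python3 -m inch '[{"tx":8,"ty":20,"tz":0,"twist":0,"jaw":36},{"tx":22,"ty":60,"tz":0,"twist":0,"jaw":36},{"tx":36,"ty":105,"tz":0,"twist":0,"jaw":36},{"tx":51,"ty":150,"tz":0,"twist":0,"jaw":36},{"tx":66,"ty":195,"tz":0,"twist":0,"jaw":36},{"tx":80,"ty":240,"tz":0,"twist":0,"jaw":36},{"tx":93,"ty":280,"tz":0,"twist":0,"jaw":36},{"tx":100,"ty":303.5,"tz":0,"twist":0,"jaw":36},{"tx":100,"ty":303.5,"tz":20,"twist":0,"jaw":36},{"tx":100,"ty":303.5,"tz":40,"twist":0,"jaw":36}]'
python3 -m inch '[{"tx":0,"ty":0,"tz":10,"twist":0,"jaw":36},{"tx":0,"ty":0,"tz":20,"twist":0,"jaw":36},{"tx":0,"ty":0,"tz":20,"twist":0,"jaw":36},{"tx":0,"ty":0,"tz":20,"twist":0,"jaw":36},{"tx":0,"ty":0,"tz":20,"twist":0,"jaw":36}]'
python3 - <<'E'
from h import *
s=bot.capture("side")[:,:,::-1];cv2.imwrite("pics/s16.png",s)
a=bot.sense();e=a['eef_pos'];print(e)
g=cv2.cvtColor(s,cv2.COLOR_BGR2GRAY);print(list(range(232,270)))
for r in range(140,182,2):print(r,g[r,232:270].tolist())
print("blue",blobs(s,(100,80,20),(130,255,255),(236,150,266,180),3))
for z in(e[2]-.024,):print("weight base",pix("side",[e[0]-.001,e[1],z]),"hollow model",pix("side",[.5577,.2765,.024]))
E
```

```text
time: 28.35
eef_pos: [0.5583, 0.2784, 0.1082]
tcp_rot: [0.023, 1.0, 0.001, 0.0]
force: [-0.2, -1.9, -5.1]
width: 0.0391
gripper_force: 25.0
time: 28.85
eef_pos: [0.5595, 0.2768, 0.0894]
tcp_rot: [0.025, 1.0, 0.001, 0.001]
force: [-0.1, 0.4, -5.5]
width: 0.0395
gripper_force: 25.0
[0.55945266 0.27675246 0.08949308]
[232, 233, 234, 235, 236, 237, 238, 239, 240, 241, 242, 243, 244, 245, 246, 247, 248, 249, 250, 251, 252, 253, 254, 255, 256, 257, 258, 259, 260, 261, 262, 263, 264, 265, 266, 267, 268, 269]
140 [90, 91, 91, 89, 89, 91, 101, 105, 95, 77, 76, 79, 72, 61, 45, 33, 28, 29, 22, 28, 29, 46, 65, 89, 131, 157, 159, 157, 160, 159, 160, 158, 159, 156, 161, 184, 205, 207]
142 [158, 159, 157, 160, 165, 185, 204, 206, 209, 207, 202, 165, 106, 85, 67, 35, 27, 28, 25, 28, 30, 54, 73, 101, 167, 208, 212, 212, 212, 210, 211, 211, 211, 208, 211, 210, 211, 211]
144 [211, 208, 211, 211, 210, 211, 213, 212, 209, 211, 207, 165, 102, 81, 64, 35, 29, 26, 23, 31, 29, 50, 75, 105, 182, 222, 225, 220, 215, 213, 210, 213, 211, 212, 210, 210, 211, 212]
146 [212, 212, 212, 213, 213, 208, 213, 208, 206, 
[... 2650 characters left out ...]
0, 68, 69, 70, 71, 77, 79, 84, 96, 129, 166, 191, 207, 207, 208, 210, 208, 195]
178 [85, 93, 96, 94, 94, 91, 88, 91, 85, 72, 65, 65, 65, 70, 70, 71, 68, 70, 74, 89, 124, 147, 150, 149, 127, 95, 89, 105, 163, 204, 210, 213, 213, 211, 213, 211, 210, 209]
180 [70, 56, 68, 85, 88, 92, 92, 90, 93, 90, 87, 79, 81, 85, 85, 88, 91, 90, 97, 131, 135, 110, 106, 104, 96, 89, 97, 130, 142, 151, 188, 212, 210, 210, 212, 210, 211, 212]
blue [(np.int32(25), (np.float64(249.4), np.float64(166.0)), (np.int64(245), np.int64(165), np.int64(10), np.int64(3)))]
weight base (np.float64(248.88416798498025), np.float64(153.42183267166178)) hollow model (np.float64(248.77867453813775), np.float64(164.8726196539705))
```

```bash
python3 -m inch '[{"tx":0,"ty":0,"tz":10,"twist":0,"jaw":36},{"tx":0,"ty":0,"tz":22,"twist":0,"jaw":36},{"tx":0,"ty":0,"tz":32,"twist":0,"jaw":36},{"tx":0,"ty":0,"tz":38,"twist":0,"jaw":36},{"tx":0,"ty":0,"tz":38,"twist":0,"jaw":36},{"tx":0,"ty":0,"tz":38,"twist":0,"jaw":36}]'; python3 -m inch '[{"tx":0,"ty":0,"tz":3,"twist":0,"jaw":36},{"tx":0,"ty":0,"tz":6,"twist":0,"jaw":36},{"tx":0,"ty":0,"tz":8,"twist":0,"jaw":36},{"tx":0,"ty":0,"tz":8,"twist":0,"jaw":36}]'
```

```text
time: 29.5
eef_pos: [0.5588, 0.2766, 0.0504]
tcp_rot: [0.025, 1.0, 0.0, -0.0]
force: [0.0, -0.0, -4.6]
width: 0.0392
gripper_force: 25.0
time: 29.9
eef_pos: [0.5587, 0.2763, 0.0424]
tcp_rot: [0.025, 1.0, -0.0, -0.0]
force: [0.2, 0.7, -4.9]
width: 0.0393
gripper_force: 25.0
```

```bash
python3 -m inch '[{"tx":0,"ty":0,"tz":2,"twist":0,"jaw":36},{"tx":0,"ty":0,"tz":4,"twist":0,"jaw":36},{"tx":0,"ty":0,"tz":5,"twist":0,"jaw":36},{"tx":0,"ty":0,"tz":5,"twist":0,"jaw":36}]'; python3 -m inch '[{"tx":0,"ty":0,"tz":0.6,"twist":0,"jaw":36},{"tx":0,"ty":0,"tz":1.2,"twist":0,"jaw":36},{"tx":0,"ty":0,"tz":1.2,"twist":0,"jaw":36},{"tx":0,"ty":0,"tz":1.2,"twist":0,"jaw":36}]'
```

```text
time: 30.3
eef_pos: [0.5592, 0.2765, 0.0401]
tcp_rot: [0.025, 1.0, 0.0, 0.001]
force: [-3.6, -2.9, 13.4]
width: 0.0389
gripper_force: 24.9
time: 30.7
eef_pos: [0.5593, 0.2765, 0.04]
tcp_rot: [0.025, 1.0, -0.0, 0.001]
force: [-6.9, -4.2, 21.9]
width: 0.0388
gripper_force: 25.0
```

Contact at TCP z 0.040 matches the hollow floor: the second grip sits 27 mm above the underside. I'll relax the push and release.

```bash
python3 -m inch '[{"tx":0,"ty":0,"tz":-2,"twist":0,"jaw":36},{"tx":0,"ty":0,"tz":-3.6,"twist":0,"jaw":36},{"tx":0,"ty":0,"tz":-3.6,"twist":0,"jaw":36}]'
```

```text
time: 31.0
eef_pos: [0.5591, 0.2766, 0.0402]
tcp_rot: [0.025, 1.0, 0.0, 0.0]
force: [-1.8, -1.4, 1.3]
width: 0.0388
gripper_force: 25.0
```

```bash
python3 -m inch '[{"tx":0,"ty":0,"tz":0,"twist":0,"jaw":46},{"tx":0,"ty":0,"tz":0,"twist":0,"jaw":60},{"tx":0,"ty":0,"tz":0,"twist":0,"jaw":80},{"tx":0,"ty":0,"tz":0,"twist":0,"jaw":80},{"tx":0,"ty":0,"tz":-10,"twist":0,"jaw":80},{"tx":0,"ty":0,"tz":-45,"twist":0,"jaw":80},{"tx":0,"ty":0,"tz":-90,"twist":0,"jaw":80},{"tx":0,"ty":0,"tz":-130,"twist":0,"jaw":80},{"tx":0,"ty":0,"tz":-160,"twist":0,"jaw":80},{"tx":0,"ty":0,"tz":-160,"twist":0,"jaw":80}]'
python3 -m inch '[{"tx":0,"ty":0,"tz":0,"twist":0,"jaw":80},{"tx":0,"ty":0,"tz":0,"twist":0,"jaw":80}]'
python3 - <<'E'
from h import *
s=bot.capture("side")[:,:,::-1];cv2.imwrite("pics/s17.png",s);a=cv2.imread("pics/side0.png")
print(bot.sense()['eef_pos'])
for n,i in(("start",a),("now",s)):
    g=cv2.cvtColor(i,cv2.COLOR_BGR2GRAY);print(n)
    for r in range(144,176,2):print(r,g[r,238:264].tolist())
    print(blobs(i,(95,100,30),(130,255,255),(262,222,300,290),10))
# weight mask shift start->now by template match
T=a[146:172,240:262];R=cv2.matchTemplate(s[135:185,225:280],T,cv2.TM_CCOEFF_NORMED);print(cv2.minMaxLoc(R)[1],np.array(cv2.minMaxLoc(R)[3])+[225,135])
E
```

```text
time: 32.0
eef_pos: [0.5613, 0.2783, 0.2056]
tcp_rot: [0.025, 1.0, 0.003, 0.004]
force: [0.6, 0.9, -0.7]
width: 0.0801
gripper_force: 0.0
time: 32.2
eef_pos: [0.5581, 0.2758, 0.1989]
tcp_rot: [0.025, 1.0, -0.001, -0.001]
force: [-0.5, -0.4, -0.1]
width: 0.0803
gripper_force: 0.0
[0.55793642 0.27576742 0.19858691]
start
144 [210, 212, 211, 211, 210, 208, 205, 207, 218, 213, 208, 203, 206, 216, 218, 227, 233, 231, 229, 227, 225, 221, 214, 211, 210, 212]
146 [212, 208, 204, 211, 223, 220, 226, 233, 236, 238, 230, 221, 214, 216, 222, 233, 239, 240, 238, 235, 232, 235, 233, 222, 206, 200]
148 [203, 196, 218, 235, 239, 238, 236, 234, 224, 199, 188, 184, 179, 179, 181, 185, 210, 235, 244, 240, 230, 226, 227, 220, 195, 177]
150 [218, 204, 217, 222, 223, 222, 228, 230, 197, 135, 133, 148, 151, 152, 146, 128, 144, 206, 234, 234, 230, 229, 219, 189, 170, 180]
152 [198, 180, 191, 198, 194, 198, 213, 217, 198, 150, 91, 83, 79, 79, 81, 103, 170, 209, 208, 209, 218, 219, 205, 184, 202, 225]
154 [207, 210, 209, 208, 192, 185, 178, 171, 177, 160, 123, 101, 97, 95, 101, 119, 142, 158, 170, 178, 188, 1
[... 3199 characters left out ...]
170 [54, 59, 58, 59, 56, 59, 61, 65, 64, 66, 64, 63, 64, 66, 64, 68, 69, 70, 68, 70, 73, 78, 89, 84, 79, 80]
172 [54, 56, 57, 59, 60, 58, 58, 60, 63, 62, 65, 65, 65, 65, 66, 68, 72, 75, 76, 72, 75, 74, 74, 73, 71, 73]
174 [66, 56, 56, 56, 61, 62, 65, 62, 63, 70, 67, 73, 71, 69, 71, 67, 67, 69, 74, 73, 78, 74, 77, 76, 79, 82]
[(np.int32(29), (np.float64(275.3), np.float64(228.4)), (np.int64(273), np.int64(226), np.int64(6), np.int64(6))), (np.int32(118), (np.float64(275.4), np.float64(244.1)), (np.int64(273), np.int64(234), np.int64(6), np.int64(26))), (np.int32(20), (np.float64(275.1), np.float64(263.6)), (np.int64(273), np.int64(261), np.int64(5), np.int64(7)))]
0.8443281054496765 [239 145]
```

The weight is down in the hollow and upright: body centre column 249.9, knob 249.6, same height as at the start. The stylus stands in its stand and the arm is clear, so I'm handing in.

```bash
python3 -c "
from bench import bot
print(bot.finish_job())"
```

```text
the job is handed in; nothing more can be done
None
```

The job is handed in, with no verdict returned: the span button was held fully in for about a second with the weight on the pan, then the stylus went back in its stand and the weight back in its block. Camera and force checks agreed at each stage, and I saw no contact with the zero button or the bystanders.

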